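# Clear the rolling pin out of the utensil drawer and push the drawer home

## Task

The drawer of the flat utensil unit cannot be closed because the rolling pin lies in it. Set the H-shaped wooden chock crosswise on the lower part of the sloping draining board and let go of it, then take the pin out of the drawer and lay it crosswise on the board, just uphill of the chock, so that when you release it it rests against the chock and stays put. Then push the drawer fully home until it seats past its catch, never letting the pin fall onto the counter and leaving the whetstone, the tea cup and the stacked food boxes where they stand.

Things in the scene. Friction and masses are not known exactly. Their poses are not given: they have to be found in the camera images.
- cabinet: fixed flat wooden utensil unit, 240 wide (its y), 240 deep (its x), 62 high, with one drawer; origin on the table under the middle of the carcass's front face; its +x points into the unit, and the drawer slides out along its -x; it stands on the left or on the right, turned up to 0.12 rad
- drawer (a joint): how far the drawer stands open, in m: 0 is seated home, starts at 0.14 to 0.18. It slides with about 1.5 N of friction; a spring catch adds roughly 7 N more (pushes of 8 to 12 N pass it) between 14 and 6 mm open, and from about 4 mm it draws the drawer in and holds it
- drawer_front (a point): centre of the drawer's flat front face, 31 mm above the table; front 236 wide, 50 high (6 to 56 above the table), 14 thick, its black finger slot only a mark; when home this face stands 14 mm in front of the carcass. Inside, the drawer is 200 wide, its floor 17 and its walls 43 above the table
- pin: plain wooden rolling pin, a cylinder 40 diameter, 180 long, about 0.17 kg; origin at its middle, on its axis; its y runs along it (x, z may point anywhere round it). It starts across the open drawer, on its floor, axis 37 above the table, 50 to 80 from the carcass front and at least 60 (axis to inner face) behind the drawer front; too tall for the opening (48 above the table), it jams there
- board: fixed wooden draining board with dark grooves, 240 along the slope, 240 wide (its y). It rises at 12 degrees (0.209 rad) along its own +x; its low edge faces the robot. No rims: an unchocked pin rolls off. Origin on the table, 90 level from under the face's middle towards +x. It stands on the side where the drawer unit is not, turned up to 0.2 rad
- board_mid (a point): middle of the board's top face, about 39 above the table; the face's lower edge lies 117 mm (level distance) from it towards the board's -x, 14 above the table; the upper edge 117 mm towards +x, 64 above the table
- chock: dark wooden chock, H-shaped from above: two end blocks, 64 (its x) x 28 (its y) x 24 high, joined by a bridge 18 thick (its x), 64 long between the blocks, 20 high; 120 long overall in y; 0.13 kg; origin centre of underside. Grip it by the bridge. The pin rests against the end blocks; a finger has room in the notch between them. It starts mid-table, swapped at random with the whetstone
- whetstone: grey whetstone on its pale wooden base, 124 x 60 x 30 high, a plain block without waist or notches; origin centre of underside; bystander
- cup: blue ceramic tea cup, 68 diameter, 75 high; origin centre of underside; bystander
- boxes: two lidded food boxes stacked as one piece, 92 x 127 x 89 high, standing on top of the drawer unit (they stay there); origin centre of underside; bystander
- table: the counter; its top is at height 0

How it is judged (in metres and radians):
On the way, in this order (a step that is already met when the one before it is completed fails the run):
1. the chock lies on the draining board, released and at rest, while the drawer is still open (contact force between chock and board above 0.1 N and contact force between chock and table below 0.05 N and x of chock in the frame of board between -0.2 and -0.07 m and angle between the y axis of chock and the y axis of board, either way round below 0.35 rad and linear speed of chock below 0.03 m/s and contact force between the fingers and chock below 0.05 N and value of joint drawer above 0.05 m), for 0.2 s.
2. the pin lies on the board against the chock, released and at rest (contact force between each of chock, pin and board above 0.1 N and contact force between chock and table below 0.05 N and x of chock in the frame of board between -0.2 and -0.07 m and angle between the y axis of chock and the y axis of board, either way round below 0.35 rad and linear speed of each of chock, pin below 0.03 m/s and contact force between the fingers and chock below 0.05 N and contact force between pin and chock above 0.03 N and angle between the y axis of pin and the y axis of board, either way round below 0.3 rad and contact force between the fingers and pin below 0.05 N), for 0.3 s.
3. the drawer is seated home (value of joint drawer below 0.003 m), for 0.2 s.
At the end, for the whole second after the job is handed in: The drawer is within 3 mm of home. The chock lies on the board off the table, crosswise within 0.35 rad, its middle no more than 20 mm above the board's middle. The pin lies on the board leaning on the chock (over 0.03 N), crosswise within 0.3 rad. Both are let go of and at rest (all of step 2 and value of joint drawer below 0.003 m); the robot touches nothing.
It fails at once if the pin falls onto the counter (contact force between pin and table above 0.1 N).
It fails at once if the whetstone, the cup or the food boxes move over 30 mm (distance of any of whetstone, cup, boxes from where it was at the start of the episode above 0.03 m).
It also fails if it takes over 72 s, if anything falls off the work surface, if the arm or the gripper's body presses on something with over 40 N, if the wrist force passes 120 N, or if a joint passes its speed limit or range.

## Robot

A 6-joint arm with a two-finger parallel gripper is mounted at the origin on the work surface. World frame = base frame: x ahead of the robot, y to its left, z up, the work surface at z = 0. Lengths are in mm, angles in rad, forces in N, time in s.
With the tool pointing down it reaches from about 325 to 900 mm from the base axis. Payload 6.1 kg.
Tool frame: the origin (TCP) lies at the very end of the fingers, on their centre line; the grasp point (between the pads) lies 19 mm behind it; y points along the fingers, x is the direction in which the jaws open and shut, and the axes are right-handed (so a half turn about y gives the same grasp; the last joint's range is limited). The gripper opens to 87 mm and grips with 3 to 60 N. Pads are 19 mm wide; open, the fingers measure 117 mm over their backs; the gripper's body (75 mm by 190 mm) begins 51 mm behind the grasp point.
Start: joints at [-1.339, 0.22, 1.526, -0, 1.395, -0.126], TCP at [218.877, -585.413, 222.538] pointing down, gripper open.
Joint ranges: [-2.98, 2.98], [-0.91, 2.08], [0.09, 2.57], [-1.24, 4.39], [0.2, 2.65], [-2.68, 2.68]. Speed limits (rad/s): [2.57, 2.57, 3.01, 3.14, 3.14, 3.14].

## Interface

Orientations are given as a rotation vector (axis times angle).
In Python, from rig import status, imaging, finish_job gives the robot as it stands.
- The arm moves only by the tool play_rows, never from a script. Its argument "targets" is one flat list of numbers, 6 for each row, row after row: the shift along the tool's x, y, z normalised to -1 to 1, where 1 is 0.8 m, then the turn, a rotation vector about the tool's x, y, z normalised to -1 to 1, where 1 is 60 degrees. A call has 1 to 5 rows; each row shifts and turns the pose as measured when the row begins, along the tool's axes as they then stand; what a row does not reach is not made up. A row lasts 1/12 s, in which the tool goes at most 41.7 mm and 7.16 degrees, less where a joint would pass 70% of its speed; a pose out of reach is approached as far as the arm can. A call with a number of a shift or a turn outside -1 to 1 is refused whole. A call with a gripper value outside its range is refused whole. "claw" is the opening, from -1 (shut) to 1 (fully open), set as the call begins (left out, the last holds). The fingers move at their own pace and stop on an object; the grip force is fixed at half the most. Time passes only in rows, so rows that do not move let the fingers close. It gives the time, the measured TCP pose, the force and the opening at its end, in the units of the state.
- status.observe(): the state, without advancing time (a new reading comes with each control period).
- imaging.get_image(name): name is "side" or "top" or "wrist"; returns the picture (400x640x3 uint8, blue, green, red); there is no depth.
- imaging.camera_params(name): a dict with "mtx" (3x3 intrinsics, pixels), "extrinsics" (4x4, takes a point from world to camera coordinates). Camera axes: x right, y up, looking along -z (the intrinsics and any distortion apply to the point x, -y, -z); pixel columns grow to the right and rows downward; lengths in mm; the calibration is good to about 2 mm. The wrist camera is an equidistant fisheye: a pixel r from the principal point sees the ray r / f radians off the axis. A picture is of the moment at which its call begins: read the wrist's pose just before it. camera_params takes no time and is no camera call; for the wrist camera it gives the pose at the moment of the call.
- finish_job(): hands the job in, once; it reports no verdict.
The state is a dict: "time_s": time; "joints": joint angles; "qd": joint speeds; "effort": joint torques, N m; "ee_pos": TCP position; "tool_rot": TCP orientation; "wrist_force": force on the tool from outside, world axes, zero at the start; "moment": the same for the moment, N m; "width": opening from 0.0 (shut) to 1.0 (fully open).
Only numpy, scipy, OpenCV 4.12 (cv2) and the standard library are available. Lean on these libraries where they do the work, as an engineer would, in place of code of your own. Each camera call takes 0.05 s, during which the arm holds its last target.

## Working session

There is one attempt and no reset: what is moved stays moved. The work goes in short steps, Python scripts to look and compute and a tool call to move; the robot and the scene stay as the last step left them, time stands still between calls to the robot, and variables do not carry over. Pictures are saved under pics/ and viewed, and the job is handed in when it is done.

Besides the shell and the picture viewer there is one more tool, called after "Call:" as name(argument=value, ...) on one line, values as JSON. play_rows: Moves the arm, as the interface text tells. Scaled input: -1 to 1 covers 0.8 m each way for a shift and 60 degrees each way for a turn. Its arguments: {"type":"object","properties":{"targets":{"type":"array","items":{"type":"number","minimum":-1,"maximum":1}},"claw":{"type":"number"}},"required":["targets"]}

```bash
ls -la; mkdir -p pics
python3 - <<'E'
from rig import status, imaging
import cv2
s=status.observe(); print(s)
for n in ["side","top","wrist"]:
    im=imaging.get_image(n); cv2.imwrite(f"pics/{n}0.png",im)
    p=imaging.camera_params(n); print(n,p)
print(status.observe()['time_s'])
E
```

```text
total 12
drwxr-xr-x  3 agent agent 4096 Dec  7 15:43 .
drwxr-xr-x 23 root  root  4096 Dec  7 15:43 ..
drwxr-xr-x  2 agent agent 4096 Dec  7 15:43 pics
{'time_s': 0.0, 'joints': array([-1.33912477e+00,  2.21245150e-01,  1.52758844e+00,  1.94101988e-05,
        1.39470477e+00, -1.26084866e-01]), 'qd': array([ 6.41139852e-04, -5.57000075e-05, -1.38690538e-03, -1.80952222e-03,
       -1.18699148e-03,  5.07124457e-04]), 'effort': array([ 8.37909720e-04, -4.94611502e+01, -3.87372458e+01,  6.99377898e-02,
        5.71150496e-02, -1.89960897e-04]), 'ee_pos': array([ 218.72811189, -584.82246368,  221.43747259]), 'tool_rot': array([-1.35612468,  0.94275475, -0.94038645]), 'wrist_force': array([-0.54506565, -0.67238688,  0.38924016]), 'moment': array([-0.01154628, -0.04202015, -0.02235767]), 'width': 1.0005837862590177}
side {'mtx': array([[385.20357427,   0.        , 319.94096248],
       [  0.        , 385.20357427, 195.16424513],
       [  0.        ,   0.        ,   1.        ]]), 'extrinsics': array([[ 9.88755047e-01, -1.49039466e-01, -1.22757863e-02,
        -5.91431439e+02],
       [ 1.2
[... 597 characters left out ...]
      [-7.41561881e-02,  1.18761250e-02,  9.97175921e-01,
        -1.32592226e+03],
       [ 0.00000000e+00,  0.00000000e+00,  0.00000000e+00,
         1.00000000e+00]])}
wrist {'mtx': array([[309.70691629,   0.        , 318.79881711],
       [  0.        , 309.70691629, 202.22478466],
       [  0.        ,   0.        ,   1.        ]]), 'extrinsics': array([[ 3.49148709e-01, -9.37065612e-01, -1.79404075e-03,
        -6.24304956e+02],
       [ 9.01543432e-01,  3.36434138e-01, -2.72087324e-01,
         3.18532530e+01],
       [ 2.55567252e-01,  9.33815323e-02,  9.62270892e-01,
        -3.90438170e+02],
       [ 0.00000000e+00,  0.00000000e+00,  0.00000000e+00,
         1.00000000e+00]])}
0.15
```

View pics/top0.png

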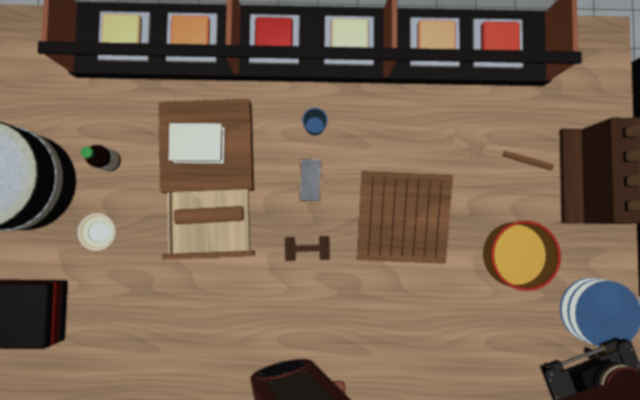

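View pics/side0.png

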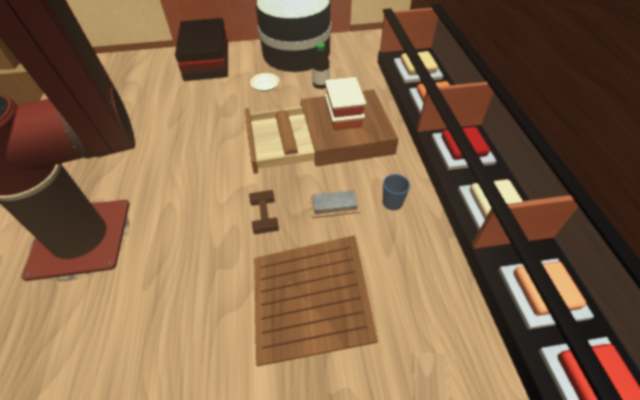

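View pics/wrist0.png

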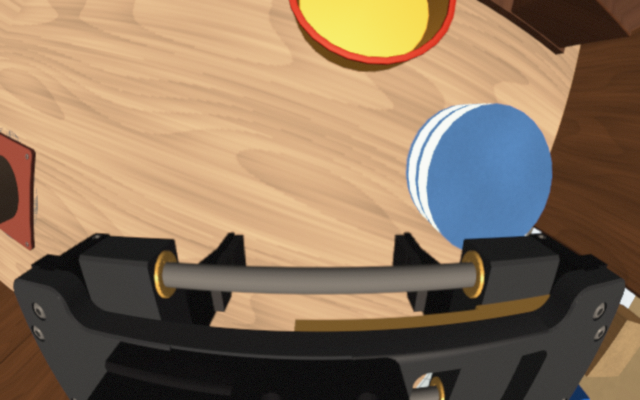

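Top view: drawer unit left (px 160–252 × 100–258) with pin at about (208,215), chock at (307,248), whetstone (311,180), cup (315,121) and board (405,217). Now I'll measure.

```bash
cat > h.py <<'E'
import numpy as np, cv2
from scipy.spatial.transform import Rotation as R
from rig import status, imaging
def ray(P,uv,fish=False):
    K=P['mtx'];T=P['extrinsics']
    x=(uv[0]-K[0,2])/K[0,0]; y=(uv[1]-K[1,2])/K[1,1]
    if fish:
        r=np.hypot(x,y); s=np.sin(r)/r if r>1e-9 else 1
        d=np.array([x*s,y*s,np.cos(r)])
    else: d=np.array([x,y,1.])
    d=np.array([d[0],-d[1],-d[2]])
    return -T[:3,:3].T@T[:3,3], T[:3,:3].T@d
def onz(P,uv,z,fish=False):
    c,d=ray(P,uv,fish); return c+d*(z-c[2])/d[2]
def proj(P,X,fish=False):
    K=P['mtx'];T=P['extrinsics']; p=T[:3,:3]@np.array(X)+T[:3,3]; p=np.array([p[0],-p[1],-p[2]])
    if fish:
        r=np.hypot(p[0],p[1]); th=np.arctan2(r,p[2]); return K[:2,:2]@(p[:2]/r*th)+K[:2,2]
    return (K@p)[:2]/p[2]
E
python3 - <<'E'
from h import *
im=cv2.imread('pics/top0.png')
c=cv2.resize(im[90:270,140:300],None,fx=5,fy=5,interpolation=cv2.INTER_CUBIC)[:,:800]; cv2.imwrite('pics/c1.png',cv2.resize(c,None,fx=.66,fy=.66))
c=cv2.resize(im[150:275,270:470],None,fx=4,fy=4,interpolation=cv2.INTER_CUBIC); cv2.imwrite('pics/c2.png',c)
E
```

```text
(no output)
```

View pics/c1.png

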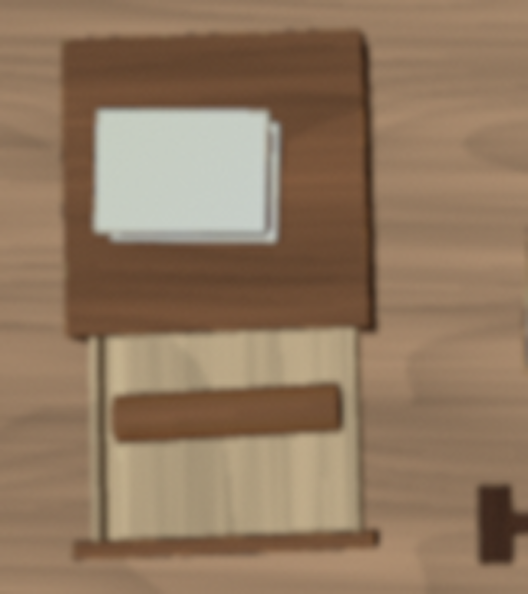

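View pics/c2.png

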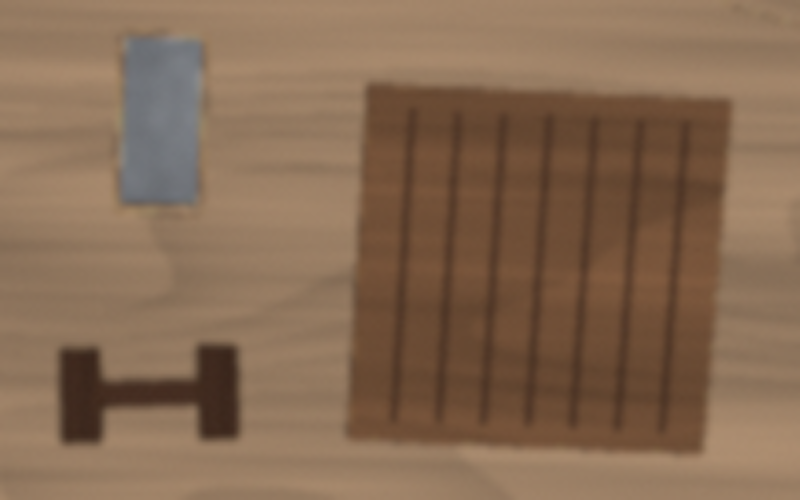

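Run:
```python
from h import *
im=cv2.imread('pics/top0.png'); P=imaging.camera_params('top')
hsv=cv2.cvtColor(im,cv2.COLOR_BGR2HSV)
for p in [(290,248),(405,217),(208,215),(200,175),(208,255),(340,300),(230,240)]: print(p,im[p[1],p[0]],hsv[p[1],p[0]])
def quad(mask,roi,z,name):
    x0,y0,x1,y1=roi; m=np.zeros_like(mask); m[y0:y1,x0:x1]=mask[y0:y1,x0:x1]
    cs,_=cv2.findContours(m,cv2.RETR_EXTERNAL,cv2.CHAIN_APPROX_NONE); c=max(cs,key=cv2.contourArea)
    r=cv2.minAreaRect(c); print(name,cv2.contourArea(c),r)
    # contour to world plane
    w=np.array([onz(P,q[0],z)[:2] for q in c],np.float32)
    rw=cv2.minAreaRect(w); b=cv2.boxPoints(rw)
    print('  world',np.round(rw[0],1),np.round(rw[1],1),round(rw[2],2)); print(np.round(b,1).tolist())
V=hsv[...,2].astype(int)
dark=((V<78)*255).astype(np.uint8)
quad(dark,(275,225,340,270),24,'chock')
brown=((V<140)&(hsv[...,1]>95))
brown=(brown*255).astype(np.uint8)
cv2.imwrite('pics/m.png',np.hstack([dark,brown])[90:300])
quad(brown,(345,160,470,275),39,'board')
quad(brown,(171,200,247,230),50,'pin')
```

```text
(290, 248) [30 41 62] [ 10 132  62]
(405, 217) [47 67 97] [ 12 131  97]
(208, 215) [ 60  87 123] [ 13 131 123]
(200, 175) [49 70 99] [ 13 129  99]
(208, 255) [ 56  80 115] [ 12 131 115]
(340, 300) [ 99 125 152] [ 15  89 152]
(230, 240) [137 170 189] [ 19  70 189]
chock 418.0 ((306.9995422363281, 247.9853057861328), (21.19671630859375, 42.569828033447266), 88.31531524658203)
  world [452.8   2.4] [ 56.2 113.2] 2.42
[[422.29998779296875, 57.70000076293945], [427.1000061035156, -55.400001525878906], [483.20001220703125, -53.0], [478.5, 60.099998474121094]]
board 8062.0 ((404.2812194824219, 216.95852661132812), (92.55762481689453, 91.30970764160156), 3.301865816116333)
  world [ 539.3 -255.2] [247.8 242.9] 87.25
[[412.1000061035156, -373.20001220703125], [654.7000122070312, -384.79998779296875], [666.5, -137.3000030517578], [424.0, -125.69999694824219]]
pin 907.0 ((208.29537963867188, 214.81690979003906), (14.422207832336426, 69.06018829345703), 86.8201675415039)
  world [536.5 261.6] [ 37.7 180. ] 4.01
[[511.3999938964844, 350.1000061035156], [524.0, 170.5], [561.5999755859375, 173.1999969482422], [549.0, 352.70001220703125]]
```

View pics/m.png

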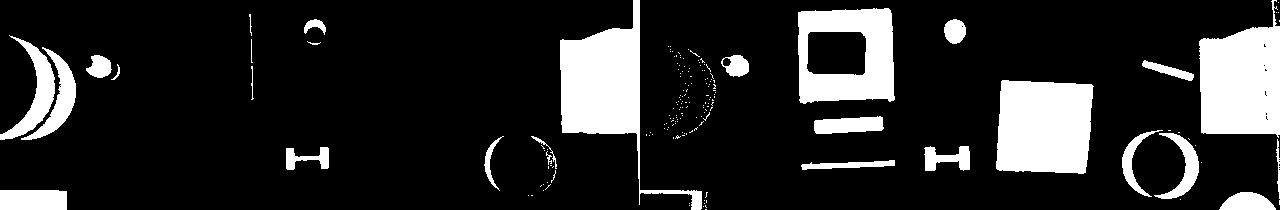

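```bash
cat >> h.py <<'E'
def tool():
    s=status.observe(); return s['ee_pos'],R.from_rotvec(s['tool_rot']),s
def goal(jaw_yaw_deg,tilt_deg=0):
    # jaw x-axis at yaw, pitched up by tilt (hand leans to -x); y = finger dir
    y=np.radians(jaw_yaw_deg)
    Rz=R.from_euler('z',y); Ry=R.from_euler('y',-np.radians(tilt_deg))
    B=np.array([[1,0,0],[0,0,1],[0,-1,0]]).astype(float) # cols later
    X=np.array([1,0,0.]);Y=np.array([0,0,-1.]);Z=np.cross(X,Y)
    return Rz*Ry*R.from_matrix(np.column_stack([X,Y,Z]))
def plan(pos,G=None):
    p,r,s=tool()
    if G is not None:
        cands=[G,G*R.from_euler('y',180,degrees=True)]
        for c in cands:
            rv=np.degrees((r.inv()*c).as_rotvec()); print('turn deg',np.round(rv,2),'units',np.round(rv/60,4),'rows>=',round(np.linalg.norm(rv)/7.16,2))
    if pos is not None:
        d=np.array(pos)-p; t=r.inv().apply(d)
        print('pos',np.round(p,1),'d',np.round(d,1),'shift units',np.round(t/800,4),'rows>=',round(np.linalg.norm(d)/41.7,2))
        if G is not None:
            for c in cands: print('  after-turn shift units',np.round(c.inv().apply(d)/800,4))
    print('t',round(s['time_s'],2),'F',np.round(s['wrist_force'],1),'w',round(s['width']*87,1),'q',np.round(s['joints'],2))
E
python3 - <<'E'
from h import *
P=imaging.camera_params('top'); S=imaging.camera_params('side')
print('cam',np.round(ray(P,(0,0))[0]))
u=lambda c,s,o:((c[0]+.5)/s-.5+o[0],(c[1]+.5)/s-.5+o[1])
for n,c,z in [('UL',(367,85),64),('UR',(731,99),64),('LR',(706,452),14),('LL',(347,437),14)]:
    print('board',n,np.round(onz(P,u(c,4,(270,150)),z),1))
for n,c,z in [('carc FL',(68,338),62),('carc FR',(372,329),62),('BL',(63,42),62),('BR',(362,31),62),
   ('front L top',(76,545),56),('front R top',(378,533),56),('outer L bottom',(76,558),6),('outerR',(378,546),56),
   ('boxFL',(94,233),151),('boxFR',(268,232),151),('boxBL',(96,110),151),('boxBR',(268,110),151),('pinL',(113,418),37),('pinR',(341,406),37)]:
    print(n,np.round(onz(P,u(c,3.3,(140,90)),z),1))
for z in(24,):
  print('chock',onz(P,(307,248),z))
p=imaging and 0
print('pin',onz(P,(208.3,214.8),37), 'pin side px',proj(S,onz(P,(208.3,214.8),37)),'chock side px',proj(S,onz(P,(307,248),24)))
print('whet',onz(P,(311,180),30),'cup',onz(P,(315,121),75))
plan((453,2.4,200),goal(2.4))
E
python3 - <<'E'
import cv2
im=cv2.imread('pics/side0.png')
cv2.imwrite('pics/s1.png',cv2.resize(im[70:370,230:410],None,fx=3,fy=2)if 0 else cv2.resize(im[90:240,230:410],None,fx=4,fy=4,interpolation=cv2.INTER_CUBIC))
E
```

```text
cam [ 495.   -6. 1367.]
board UL [ 656.6 -137.    64. ]
board UR [ 651.  -375.8   64. ]
board LR [ 418.2 -371.6   14. ]
board LL [ 425.1 -130.2   14. ]
carc FL [593.4 385.7  62. ]
carc FR [604.  146.9  62. ]
BL [830.2 398.3  62. ]
BR [843.2 160.4  62. ]
front L top [431.2 375.3  56. ]
front R top [443.7 139.1  56. ]
outer L bottom [418.3 389.4   6. ]
outerR [433.5 138.9  56. ]
boxFL [664.6 342.7 151. ]
boxFR [667.3 214.8 151. ]
boxBL [756.5 344.5 151. ]
boxBR [758.6 217.3 151. ]
pinL [531.6 355.   37. ]
pinR [543.8 173.2  37. ]
chock [452.68613871   2.4877418   24.        ]
pin [536.92576623 264.50891295  37.        ] pin side px [285.88521639 132.75039222] chock side px [262.69075697 208.34110089]
whet [634.14734647  -5.52004629  30.        ] cup [784.3780463 -13.7194926  75.       ]
turn deg [-6.00e-02 -7.19e+01 -7.00e-02] units [-1.1000e-03 -1.1983e+00 -1.1000e-03] rows>= 10.04
turn deg [ 7.000e-02  1.081e+02 -7.000e-02] units [ 1.2000e-03  1.8017e+00 -1.2000e-03] rows>= 15.1
pos [ 218.8 -584.9  221.7] d [234.2 587.3 -21.7] shift units [-0.5851  0.0281  0.5314] rows>= 15.17
  after-turn shift units [0.3233 0.0271 0.7213]
  after-turn shift units [-0.3233  0.0271 -0.7213]
t 0.15 F [ 0.  -0.1  0.5] w 86.8 q [-1.34  0.22  1.53 -0.    1.39 -0.13]
```

View pics/s1.png

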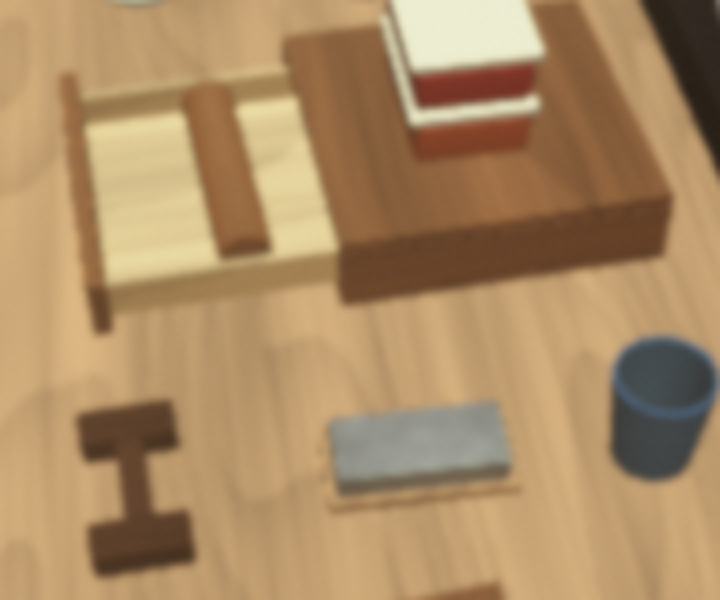

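Pin predicted from the top view falls on it in the side view (within 1 px). Board middle is about (538,-254), yaw about -1.4°; unit yaw +2.5°. Turn first, then travel to above the chock.

Call:
play_rows(targets=[0,0,0,0,-0.11,0,0,0,0,0,-0.11,0,0,0,0,0,-0.11,0,0,0,0,0,-0.11,0,0,0,0,0,-0.11,0], claw=1)

```text
time_s: 0.57
ee_pos: [218.5, -583.6, 219.2]
tool_rot: [-1.512, 0.484, -0.479]
wrist_force: [-1.0, 0.3, -0.5]
width: 1.001
```

Call:
play_rows(targets=[0,0,0,0,-0.11,0,0,0,0,0,-0.11,0,0,0,0,0,-0.11,0,0,0,0,0,-0.11,0,0,0,0,0,-0.11,0])

```text
time_s: 0.98
ee_pos: [218.2, -582.2, 216.6]
tool_rot: [-1.561, 0.009, -0.005]
wrist_force: [-0.7, 0.1, 0.4]
width: 1.0
```

```bash
python3 -c "
from h import *
plan((453,2.4,200),goal(2.4))"
```

```text
turn deg [-0.58 -2.91 -0.12] units [-0.0097 -0.0486 -0.002 ] rows>= 0.42
turn deg [  0.19 177.08  -0.9 ] units [ 0.0031  2.9514 -0.0149] rows>= 24.73
pos [ 218.2 -582.2  216.6] d [234.8 584.6 -16.6] shift units [0.287  0.0275 0.7331] rows>= 15.11
  after-turn shift units [0.3239 0.0208 0.7178]
  after-turn shift units [-0.3239  0.0208 -0.7178]
t 0.98 F [-0.7  0.1  0.4] w 87.0 q [-1.34  0.22  1.53  0.    1.39 -1.33]
```

Call:
play_rows(targets=[0.0191,-0.001,0.0489,0,-0.0486,0,0.0191,-0.001,0.0489,0,0,0,0.0191,-0.001,0.0489,0,0,0,0.0191,-0.001,0.0489,0,0,0,0.0191,-0.001,0.0489,0,0,0])

```text
time_s: 1.4
ee_pos: [283.3, -386.6, 216.5]
tool_rot: [-1.555, -0.029, 0.037]
wrist_force: [0.8, 0.1, -0.1]
width: 0.995
```

Call:
play_rows(targets=[0.0191,-0.001,0.0489,0,0,0,0.0191,-0.001,0.0489,0,0,0,0.0191,-0.001,0.0489,0,0,0,0.0191,-0.001,0.0489,0,0,0,0.0191,-0.001,0.0489,0,0,0])

```text
time_s: 1.82
ee_pos: [348.1, -188.7, 221.7]
tool_rot: [-1.553, -0.026, 0.035]
wrist_force: [1.9, -1.5, 0.5]
width: 1.002
```

```bash
python3 -c "
from h import *
plan((453,2.4,200),goal(2.4))"
```

```text
turn deg [-1.   -0.18 -0.29] units [-0.0167 -0.0031 -0.0048] rows>= 0.15
turn deg [  0.45 179.81  -1.58] units [ 0.0075  2.9968 -0.0263] rows>= 25.11
pos [ 348.1 -188.7  221.7] d [104.9 191.1 -21.7] shift units [0.1404 0.0306 0.2331] rows>= 5.25
  after-turn shift units [0.141  0.0272 0.2332]
  after-turn shift units [-0.141   0.0272 -0.2332]
t 1.82 F [ 1.9 -1.5  0.5] w 87.2 q [-0.71 -0.35  2.07  0.01  1.44 -0.75]
```

Call:
play_rows(targets=[0.028,0.004,0.0466,-0.0167,0,-0.0048,0.028,0.004,0.0466,0,0,0,0.028,0.004,0.0466,0,0,0,0.028,0.004,0.0466,0,0,0,0.028,0.004,0.0466,0,0,0])

```text
time_s: 2.23
ee_pos: [445.9, -4.7, 208.8]
tool_rot: [-1.574, -0.034, 0.024]
wrist_force: [1.3, -0.1, 0.5]
width: 1.001
```

Run:
```python
from h import *
plan((453,2.4,120),goal(2.4))
W=imaging.camera_params('wrist'); im=imaging.get_image('wrist'); cv2.imwrite('pics/w1.png',im); import pickle; pickle.dump(W,open('w1.pkl','wb'))
print(proj(W,(453,2.4,24),True))
```

```text
turn deg [ 0.22 -0.28  0.37] units [ 0.0037 -0.0046  0.0061] rows>= 0.07
turn deg [ -0.57 179.72   0.35] units [-0.0096  2.9953  0.0058] rows>= 25.1
pos [445.9  -4.7 208.8] d [  7.1   7.1 -88.8] shift units [0.0085 0.111  0.009 ] rows>= 2.14
  after-turn shift units [0.0093 0.111  0.0085]
  after-turn shift units [-0.0093  0.111  -0.0085]
t 2.23 F [ 1.3 -0.1  0.5] w 87.1 q [-0.19 -0.22  1.99 -0.    1.36 -0.22]
[323.97401922 175.85898316]
```

View pics/w1.png

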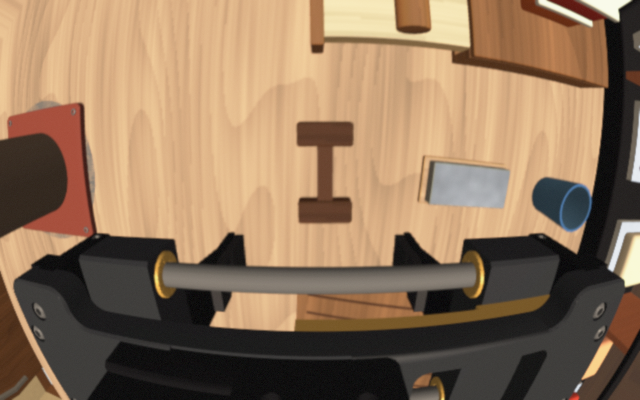

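Run:
```python
from h import *
import pickle
W=pickle.load(open('w1.pkl','rb')); im=cv2.imread('pics/w1.png')
print(ray(W,(0,0),True)[0])
cv2.imwrite('pics/w1c.png',cv2.resize(im[110:235,280:370],None,fx=6,fy=6,interpolation=cv2.INTER_CUBIC)[:600] if 0 else cv2.resize(im[110:230,280:370],None,fx=5,fy=5,interpolation=cv2.INTER_CUBIC))
```

```text
[442.1609731   70.36918691 370.03571557]
```

View pics/w1c.png

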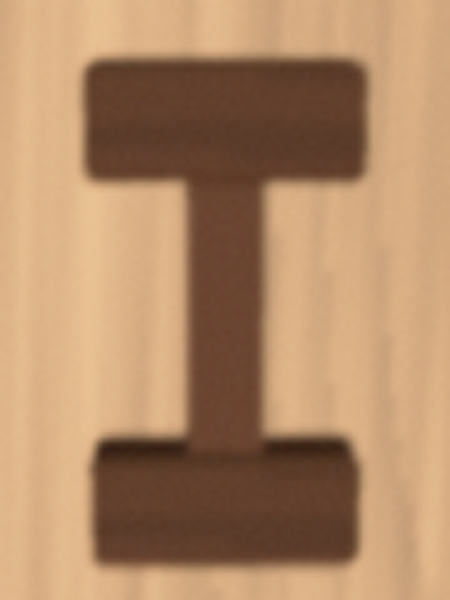

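Run:
```python
from h import *
import pickle
W=pickle.load(open('w1.pkl','rb'))
f=lambda c,z:np.round(onz(W,((c[0]+.5)/5-.5+280,(c[1]+.5)/5-.5+110),z,True)[:2],1)
for n,c,z in [('UL',(86,60),24),('UR',(367,60),24),('ULi',(86,181),24),('URi',(366,181),24),('LLi',(95,452),24),('LRi',(357,452),24),('LL',(95,563),24),('LR',(357,563),24),('bl',(188,300),20),('br',(263,300),20),('bl1',(188,200),20),('br1',(264,200),20),('bl2',(188,420),20),('br2',(262,420),20)]: print(n,f(c,z))
```

```text
UL [420.6  62.9]
UR [482.8  65.4]
ULi [421.3  35.8]
URi [484.   38.1]
LLi [424.7 -27.1]
LRi [485.6 -25. ]
LL [425.2 -54.5]
LR [487.5 -52.4]
bl [445.1   8.7]
br [462.3   9.3]
bl1 [444.3  31.7]
br1 [461.5  32.4]
bl2 [446.1 -19.7]
br2 [463.3 -19.1]
```

Call:
play_rows(targets=[0.005,0.045,0.006,0.0037,-0.003,0.0061,0.005,0.045,0.006,0,0,0,0,0.045,0,0,0,0,0,0.045,0,0,0,0,0,0.045,0,0,0,0])

```text
time_s: 2.7
ee_pos: [467.6, 19.1, 32.2]
tool_rot: [-1.568, -0.065, 0.028]
wrist_force: [0.3, 0.0, 0.1]
width: 0.998
```

```bash
python3 -c "
from h import *
plan((453.7,4.5,4),goal(2.3))"
```

```text
turn deg [-0.09  1.1   1.37] units [-0.0016  0.0183  0.0228] rows>= 0.25
turn deg [ 2.1400e+00 -1.7889e+02  1.5000e-01] units [ 3.5700e-02 -2.9814e+00  2.5000e-03] rows>= 24.99
pos [467.6  19.1  32.2] d [-13.9 -14.6 -28.2] shift units [-0.0192  0.0347 -0.0172] rows>= 0.83
  after-turn shift units [-0.018   0.0352 -0.0175]
  after-turn shift units [0.018  0.0352 0.0175]
t 2.7 F [0.3 0.  0.1] w 86.8 q [-0.13  0.06  2.09  0.01  0.96 -0.2 ]
```

Call:
play_rows(targets=[-0.018,0,-0.0175,0,0.018,0.02,0,0,0,0,0,0])

```text
time_s: 2.87
ee_pos: [445.0, 5.9, 21.1]
tool_rot: [-1.565, -0.019, 0.046]
wrist_force: [0.3, -0.8, 0.6]
width: 1.002
```

```bash
python3 -c "
from h import *
plan((453.7,4.5,4),goal(2.3))"
```

```text
turn deg [-0.33  0.1  -0.97] units [-0.0055  0.0016 -0.0162] rows>= 0.14
turn deg [  -1.53 -179.9     0.51] units [-0.0254 -2.9983  0.0086] rows>= 25.13
pos [445.    5.9  21.1] d [  8.7  -1.4 -17.1] shift units [ 0.0111  0.0212 -0.0023] rows>= 0.46
  after-turn shift units [ 0.0107  0.0214 -0.0022]
  after-turn shift units [-0.0107  0.0214  0.0022]
t 2.87 F [ 0.3 -0.8  0.6] w 87.2 q [-0.17  0.06  2.12  0.    0.98 -0.21]
```

Call:
play_rows(targets=[0.008,0.006,-0.001,0,0,-0.01,0,0,0,0,0,0])

```text
time_s: 3.03
ee_pos: [450.9, 5.5, 14.8]
tool_rot: [-1.564, -0.026, 0.038]
wrist_force: [0.9, -0.9, -0.7]
width: 1.005
```

```bash
python3 -c "
from h import *
plan((453.7,4.5,4),goal(2.3))"
```

```text
turn deg [-0.38  0.04 -0.42] units [-0.0064  0.0007 -0.0071] rows>= 0.08
turn deg [  -0.67 -179.96    0.6 ] units [-0.0111 -2.9993  0.01  ] rows>= 25.13
pos [450.9   5.5  14.8] d [  2.8  -1.  -10.8] shift units [ 0.0035  0.0134 -0.0015] rows>= 0.27
  after-turn shift units [ 0.0034  0.0135 -0.0014]
  after-turn shift units [-0.0034  0.0135  0.0014]
t 3.03 F [ 0.9 -0.9 -0.7] w 87.5 q [-0.17  0.08  2.12  0.01  0.95 -0.21]
```

Call:
play_rows(targets=[0.003,0.011,-0.001,-0.005,0,-0.006,0,0,0,0,0,0])

```text
time_s: 3.2
ee_pos: [456.2, 4.8, 7.7]
tool_rot: [-1.57, -0.036, 0.028]
wrist_force: [-0.9, 0.8, -0.3]
width: 0.998
```

```bash
python3 -c "
from h import *
plan((453.7,4.5,4),goal(2.3))"
```

```text
turn deg [-0.04  0.04  0.27] units [-0.0006  0.0006  0.0044] rows>= 0.04
turn deg [ 4.2000e-01 -1.7996e+02  6.0000e-02] units [ 6.9000e-03 -2.9994e+00  1.0000e-03] rows>= 25.13
pos [456.2   4.8   7.7] d [-2.5 -0.3 -3.7] shift units [-0.0032  0.0046 -0.0003] rows>= 0.11
  after-turn shift units [-0.0031  0.0047 -0.0003]
  after-turn shift units [0.0031 0.0047 0.0003]
t 3.2 F [-0.9  0.8 -0.3] w 86.9 q [-0.16  0.1   2.11  0.    0.92 -0.21]
```

Call:
play_rows(targets=[-0.002,0.0025,0,0,0,0,0,0,0,0,0,0,0,0,0,0,0,0,0,0,0,0,0,0,0,0,0,0,0,0], claw=-1)

```text
time_s: 3.62
ee_pos: [459.2, 4.8, 10.5]
tool_rot: [-1.571, -0.044, 0.022]
wrist_force: [-0.1, -0.5, -0.2]
width: 0.705
```

```bash
python3 -c "
from h import *
plan((453.7,4.5,4),goal(2.3))"
```

```text
turn deg [0.03 0.09 0.81] units [0.0005 0.0015 0.0135] rows>= 0.11
turn deg [ 1.280e+00 -1.799e+02 -5.000e-02] units [ 2.1300e-02 -2.9984e+00 -8.0000e-04] rows>= 25.13
pos [459.2   4.8  10.5] d [-5.5 -0.3 -6.5] shift units [-0.007   0.008  -0.0001] rows>= 0.2
  after-turn shift units [-0.0069  0.0081 -0.0002]
  after-turn shift units [0.0069 0.0081 0.0002]
t 3.62 F [-0.1 -0.5 -0.2] w 61.4 q [-0.16  0.09  2.11  0.    0.92 -0.21]
```

Call:
play_rows(targets=[-0.006,0.007,0,0,0,0.01,0,0,0,0,0,0], claw=-1)

```text
time_s: 3.78
ee_pos: [454.8, 4.6, 5.3]
tool_rot: [-1.571, -0.036, 0.029]
wrist_force: [-0.8, 0.9, -0.7]
width: 0.552
```

```bash
python3 -c "
from h import *
plan((453.7,4.5,4),goal(2.3))"
```

```text
turn deg [0.05 0.1  0.26] units [0.0009 0.0016 0.0044] rows>= 0.04
turn deg [ 4.200e-01 -1.799e+02 -8.000e-02] units [ 6.9000e-03 -2.9984e+00 -1.4000e-03] rows>= 25.13
pos [454.8   4.6   5.3] d [-1.1 -0.1 -1.3] shift units [-0.0014  0.0016 -0.    ] rows>= 0.04
  after-turn shift units [-0.0014  0.0016 -0.    ]
  after-turn shift units [0.0014 0.0016 0.    ]
t 3.78 F [-0.8  0.9 -0.7] w 48.0 q [-0.16  0.1   2.12  0.    0.92 -0.21]
```

Call:
play_rows(targets=[-0.0014,0.001,0,0,0,0.003,0,0,0,0,0,0,-0.0005,0,0,0,0,0,0,0.001,0,0,0,0])

```text
time_s: 4.12
ee_pos: [452.6, 4.5, 3.1]
tool_rot: [-1.571, -0.033, 0.033]
wrist_force: [-0.4, 0.5, -0.4]
width: 0.246
```

Call:
play_rows(targets=[0,0,0,0,0,0,0,0,0,0,0,0,0,0,0,0,0,0])

```text
time_s: 4.37
ee_pos: [452.5, 4.5, 2.9]
tool_rot: [-1.571, -0.032, 0.033]
wrist_force: [-0.3, -0.7, 0.2]
width: 0.208
```

```bash
python3 -c "
from h import *
plan((453.7,4.5,4),goal(2.3))"
```

```text
turn deg [ 0.03  0.09 -0.02] units [ 0.0006  0.0015 -0.0004] rows>= 0.01
turn deg [-3.0000e-02 -1.7991e+02 -5.0000e-02] units [-6.0000e-04 -2.9985e+00 -9.0000e-04] rows>= 25.13
pos [452.5   4.5   2.9] d [ 1.2 -0.   1.1] shift units [ 0.0015 -0.0014 -0.0001] rows>= 0.04
  after-turn shift units [ 0.0015 -0.0014 -0.0001]
  after-turn shift units [-0.0015 -0.0014  0.0001]
t 4.37 F [-0.3 -0.7  0.2] w 18.1 q [-0.16  0.1   2.12 -0.    0.92 -0.21]
```

Call:
play_rows(targets=[0,-0.05,0,0,0,0,0,-0.05,0,0,0,0,0,-0.04,0,0,0,0,0,0,0,0,0,0])

```text
time_s: 4.7
ee_pos: [447.4, 5.3, 113.1]
tool_rot: [-1.568, -0.02, 0.045]
wrist_force: [1.2, -0.1, -1.0]
width: 0.203
```

```bash
cat >> h.py <<'E'
C=np.array([537.7,-253.7,39.]); by=-1.4
def bp(s,n,t=0):
    Rb=R.from_euler('z',by,degrees=True)*R.from_euler('y',-12,degrees=True)
    return C+Rb.apply([s,t,n])
E
python3 -c "
from h import *
print(bp(-62,2.9)); plan(bp(-62,90),goal(-1.4,12))"
```

```text
[ 476.47018803 -252.20357563   28.94610321]
turn deg [ -0.52   3.75 -12.91] units [-0.0086  0.0625 -0.2152] rows>= 1.88
turn deg [ -19.83 -175.14    0.8 ] units [-0.3304 -2.919   0.0133] rows>= 24.62
pos [447.4   5.3 113.1] d [  11.  -257.1    1. ] shift units [ 0.0004 -0.0021 -0.3217] rows>= 6.17
  after-turn shift units [ 0.0214  0.0032 -0.3209]
  after-turn shift units [-0.0214  0.0032  0.3209]
t 4.7 F [ 1.2 -0.1 -1. ] w 17.6 q [-0.16 -0.09  2.07 -0.    1.18 -0.21]
```

Call:
play_rows(targets=[0,-0.003,-0.045,-0.004,0.03,-0.11,0,-0.003,-0.045,-0.004,0.03,-0.105,0.004,0,-0.045,0,0,0,0.004,0,-0.045,0,0,0,0.004,0,-0.045,0,0,0])

```text
time_s: 5.12
ee_pos: [453.5, -169.4, 114.5]
tool_rot: [-1.562, -0.159, -0.17]
wrist_force: [0.2, -0.0, -1.4]
width: 0.205
```

Call:
play_rows(targets=[0.004,0,-0.045,0,0,0,0.004,0,-0.03,0,0,0,0,0,0,0,0,0])

```text
time_s: 5.37
ee_pos: [457.9, -238.2, 114.7]
tool_rot: [-1.566, -0.155, -0.175]
wrist_force: [-0.0, 0.5, -1.2]
width: 0.205
```

Run:
```python
from h import *
plan(bp(-62,40),goal(-1.4,12))
for n in ('wrist','side'):
  W=imaging.camera_params(n); im=imaging.get_image(n); cv2.imwrite(f'pics/{n}2.png',im)
```

```text
turn deg [-0.15  0.66  0.05] units [-0.0025  0.011   0.0008] rows>= 0.09
turn deg [ 8.0000e-02 -1.7934e+02  2.3000e-01] units [ 1.300e-03 -2.989e+00  3.900e-03] rows>= 25.05
pos [ 457.9 -238.2  114.7] d [ 10.9 -13.9 -49.5] shift units [ 0.0006  0.0634 -0.0172] rows>= 1.26
  after-turn shift units [ 0.0009  0.0634 -0.017 ]
  after-turn shift units [-0.0009  0.0634  0.017 ]
t 5.37 F [-0.   0.5 -1.2] w 17.8 q [-0.73 -0.08  2.07  0.16  1.   -0.79]
```

View pics/wrist2.png

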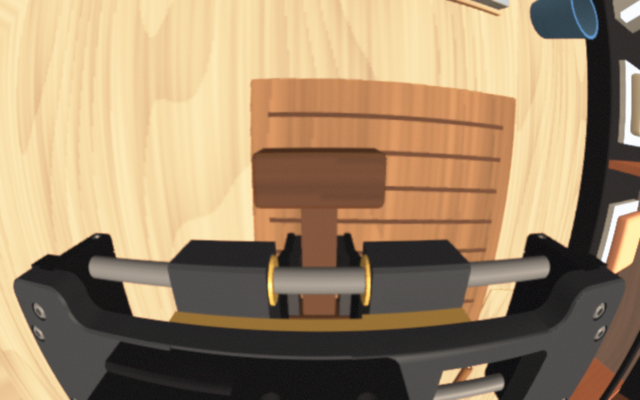

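View pics/side2.png

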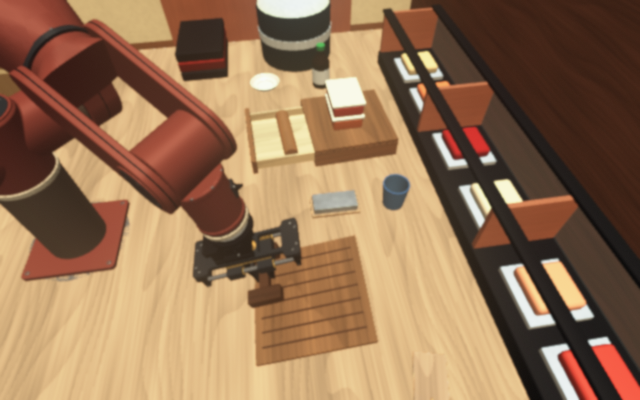

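Run:
```python
from h import *
W=imaging.camera_params('wrist')
print(onz(W,(251,80),14,True),onz(W,(515,98),64,True), bp(-120,0,120),bp(120,0,120))
print(onz(W,(252,205),16,True))
```

```text
[ 423.23578336 -127.23137976   14.        ] [ 652.70614647 -133.57984065   64.        ] [ 423.28918774 -130.86802805   14.0505971 ] [ 657.97453502 -136.6036144    63.9494029 ]
[ 419.4866459  -231.90534739   16.        ]
```

Call:
play_rows(targets=[0,0.02,-0.017,0,0.011,0,0,0.022,0,0,0,0,0,0,0,0,0,0])

```text
time_s: 5.72
ee_pos: [463.3, -244.3, 78.8]
tool_rot: [-1.558, -0.145, -0.179]
wrist_force: [-0.7, 0.4, -1.9]
width: 0.203
```

```bash
python3 -c "
from h import *
plan(bp(-62,5),goal(-1.4,12))"
```

```text
turn deg [-0.52  0.1  -0.16] units [-0.0087  0.0016 -0.0027] rows>= 0.08
turn deg [  -0.26 -179.9     0.82] units [-0.0043 -2.9983  0.0136] rows>= 25.13
pos [ 463.3 -244.3   78.8] d [ 12.7  -7.9 -47.8] shift units [ 0.0035  0.0617 -0.0101] rows>= 1.2
  after-turn shift units [ 0.0034  0.0618 -0.0095]
  after-turn shift units [-0.0034  0.0618  0.0095]
t 5.72 F [-0.7  0.4 -1.9] w 17.6 q [-0.73  0.    2.07  0.18  0.93 -0.8 ]
```

Call:
play_rows(targets=[0.002,0.03,-0.008,-0.008,0,0,0,0.022,0,0,0,0,0,0,0,0,0,0])

```text
time_s: 5.97
ee_pos: [473.6, -246.3, 37.7]
tool_rot: [-1.565, -0.147, -0.176]
wrist_force: [-0.3, 1.4, -2.0]
width: 0.205
```

```bash
python3 -c "
from h import *
plan(bp(-62,2.9),goal(-1.4,12))"
```

```text
turn deg [-0.17  0.34 -0.22] units [-0.0029  0.0056 -0.0037] rows>= 0.06
turn deg [  -0.35 -179.66    0.27] units [-0.0058 -2.9944  0.0045] rows>= 25.09
pos [ 473.6 -246.3   37.7] d [ 2.9 -5.9 -8.7] shift units [ 0.0015  0.0114 -0.0073] rows>= 0.26
  after-turn shift units [ 0.0015  0.0115 -0.0072]
  after-turn shift units [-0.0015  0.0115  0.0072]
t 5.97 F [-0.3  1.4 -2. ] w 17.8 q [-0.71  0.1   2.06  0.18  0.83 -0.81]
```

Call:
play_rows(targets=[0.001,0.007,-0.006,0,0.004,0,0,0,0,0,0,0])

```text
time_s: 6.13
ee_pos: [475.2, -248.7, 32.4]
tool_rot: [-1.562, -0.145, -0.175]
wrist_force: [-0.9, 0.6, -1.7]
width: 0.207
```

Call:
play_rows(targets=[0,0.004,0,0,0,0,0,0,0,0,0,0])

```text
time_s: 6.3
ee_pos: [476.6, -248.5, 30.8]
tool_rot: [-1.563, -0.147, -0.176]
wrist_force: [-0.4, 0.5, -2.5]
width: 0.206
```

```bash
python3 -c "
from h import *
plan(bp(-62,2.9),goal(-1.4,12))"
```

```text
turn deg [-0.27  0.31 -0.24] units [-0.0046  0.0051 -0.0041] rows>= 0.07
turn deg [  -0.38 -179.69    0.43] units [-0.0064 -2.9949  0.0072] rows>= 25.1
pos [ 476.6 -248.5   30.8] d [-0.1 -3.7 -1.8] shift units [-0.0005  0.0022 -0.0046] rows>= 0.1
  after-turn shift units [-0.0005  0.0022 -0.0046]
  after-turn shift units [0.0005 0.0022 0.0046]
t 6.3 F [-0.4  0.5 -2.5] w 17.9 q [-0.71  0.12  2.06  0.18  0.82 -0.81]
```

Call:
play_rows(targets=[0,0.003,-0.002,0,0.003,0,0,0,0,0,0,0])

```text
time_s: 6.47
ee_pos: [477.9, -250.8, 30.0]
tool_rot: [-1.564, -0.146, -0.18]
wrist_force: [-0.0, 0.5, -1.3]
width: 0.203
```

Call:
play_rows(targets=[0,0.003,0,0,0,0,0,0,0,0,0,0])

```text
time_s: 6.63
ee_pos: [479.0, -251.7, 30.2]
tool_rot: [-1.565, -0.147, -0.18]
wrist_force: [1.2, -0.8, -1.0]
width: 0.201
```

```bash
python3 -c "
from h import *
plan(bp(-62,2.9),goal(-1.4,12))"
```

```text
turn deg [-0.13  0.18 -0.06] units [-0.0022  0.003  -0.001 ] rows>= 0.03
turn deg [-1.0000e-01 -1.7982e+02  2.1000e-01] units [-1.600e-03 -2.997e+00  3.400e-03] rows>= 25.11
pos [ 479.  -251.7   30.2] d [-2.6 -0.5 -1.2] shift units [-0.0034  0.0008 -0.0007] rows>= 0.07
  after-turn shift units [-0.0034  0.0008 -0.0007]
  after-turn shift units [0.0034 0.0008 0.0007]
t 6.63 F [ 1.2 -0.8 -1. ] w 17.5 q [-0.72  0.13  2.05  0.18  0.82 -0.81]
```

Call:
play_rows(targets=[0,0.003,0,0,0,0,0,0,0,0,0,0])

```text
time_s: 6.8
ee_pos: [480.2, -252.7, 30.2]
tool_rot: [-1.566, -0.148, -0.181]
wrist_force: [0.3, -0.7, -1.1]
width: 0.207
```

Call:
play_rows(targets=[0,0,0,0,0,0,0,0,0,0,0,0,0,0,0,0,0,0,0,0,0,0,0,0,0,0,0,0,0,0], claw=-0.1)

```text
time_s: 7.22
ee_pos: [481.2, -253.8, 30.7]
tool_rot: [-1.568, -0.15, -0.183]
wrist_force: [-1.0, -1.0, -0.3]
width: 0.435
```

```bash
python3 -c "
from h import *
plan(bp(-62,2.9),goal(-1.4,12))"
```

```text
turn deg [0.05 0.17 0.15] units [0.0008 0.0029 0.0025] rows>= 0.03
turn deg [ 2.4000e-01 -1.7983e+02 -8.0000e-02] units [ 3.9000e-03 -2.9971e+00 -1.3000e-03] rows>= 25.12
pos [ 481.2 -253.8   30.7] d [-4.7  1.6 -1.8] shift units [-0.0062  0.0009  0.0018] rows>= 0.13
  after-turn shift units [-0.0063  0.0009  0.0018]
  after-turn shift units [ 0.0063  0.0009 -0.0018]
t 7.22 F [-1.  -1.  -0.3] w 37.8 q [-0.72  0.13  2.05  0.19  0.81 -0.81]
```

Retract along the fingers and look.

Call:
play_rows(targets=[0,-0.03,0,0,0,0,0,-0.045,0,0,0,0,0,-0.045,0,0,0,0,0,-0.045,0,0,0,0,0,0,0,0,0,0], claw=0.1)

```text
time_s: 7.63
ee_pos: [449.9, -250.6, 160.1]
tool_rot: [-1.562, -0.143, -0.177]
wrist_force: [0.6, -1.0, 1.3]
width: 0.55
```

Run:
```python
from h import *
import pickle
plan((520,264,200),goal(3.5,12))
W=imaging.camera_params('wrist'); im=imaging.get_image('wrist'); cv2.imwrite('pics/w3.png',im); pickle.dump(W,open('w3.pkl','wb'))
print(proj(W,bp(-62,24),True))
```

```text
turn deg [ 0.67 -4.68 -0.33] units [ 0.0111 -0.078  -0.0054] rows>= 0.66
turn deg [  0.5  175.31   1.02] units [0.0083 2.9219 0.017 ] rows>= 24.49
pos [ 449.9 -250.6  160.1] d [ 70.1 514.6  39.9] shift units [ 0.0818 -0.0306  0.6452] rows>= 12.49
  after-turn shift units [ 0.1343 -0.0225  0.6366]
  after-turn shift units [-0.1343 -0.0225 -0.6366]
t 7.63 F [ 0.6 -1.   1.3] w 47.9 q [-0.76 -0.13  2.02  0.16  1.1  -0.79]
[318.00777824 200.58682847]
```

View pics/w3.png

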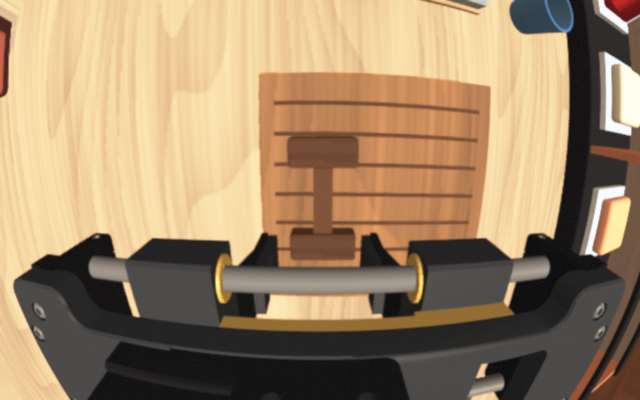

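Chock lies flat and square on the lower board (blocks at (323,152) and (323,244)). Measuring it in the board frame.

```bash
cat >> h.py <<'E'
def onboard(P,uv,h,fish=True):
    Rb=R.from_euler('z',by,degrees=True)*R.from_euler('y',-12,degrees=True)
    c,d=ray(P,uv,fish); c=Rb.inv().apply(c-C); d=Rb.inv().apply(d); return c+d*(h-c[2])/d[2]
E
python3 - <<'E'
from h import *
import pickle
W=pickle.load(open('w3.pkl','rb'))
for uv in [(288,138),(358,138),(288,166),(358,166),(291,233),(356,233),(291,260),(355,260)]: print(uv,np.round(onboard(W,uv,24),1))
E
python3 - <<'E'
import cv2
im=cv2.imread('pics/w3.png'); cv2.imwrite('pics/w3c.png',cv2.resize(im[125:270,270:380],None,fx=4,fy=4,interpolation=cv2.INTER_CUBIC))
E
```

```text
(288, 138) [-88.6  57.4  24. ]
(358, 138) [-26.6  57.6  24. ]
(288, 166) [-89.   32.2  24. ]
(358, 166) [-26.   32.3  24. ]
(291, 233) [-87.7 -32.   24. ]
(356, 233) [-25.8 -31.9  24. ]
(291, 260) [-88.6 -60.7  24. ]
(355, 260) [-25.5 -60.6  24. ]
```

View pics/w3c.png

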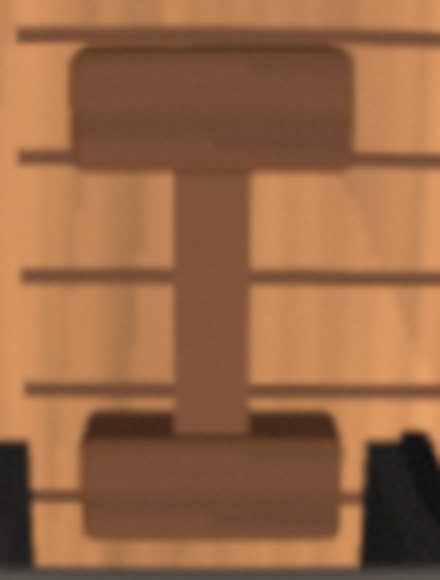

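Run:
```python
from h import *
plan((515,215,200),goal(3.9,0))
```

```text
turn deg [ 0.11 -5.15 11.55] units [ 0.0018 -0.0858  0.1925] rows>= 1.77
turn deg [-1.7610e+01  1.7397e+02  1.6000e-01] units [-2.9350e-01  2.8996e+00  2.7000e-03] rows>= 24.42
pos [ 449.2 -249.7  157.2] d [ 65.8 464.7  42.8] shift units [ 0.0783 -0.0343  0.5829] rows>= 11.3
  after-turn shift units [ 0.1216 -0.0535  0.574 ]
  after-turn shift units [-0.1216 -0.0535 -0.574 ]
t 7.68 F [-0.1 -0.2  0.9] w 47.8 q [-0.76 -0.13  2.03  0.16  1.1  -0.79]
```

Call:
play_rows(targets=[0,-0.01,0.045,0,-0.04,0.1,0,-0.01,0.045,0,-0.04,0.09,0.011,-0.006,0.05,0,0,0,0.011,-0.006,0.05,0,0,0,0.011,-0.006,0.05,0,0,0], claw=1)

```text
time_s: 8.1
ee_pos: [463.5, -61.9, 184.9]
tool_rot: [-1.577, -0.026, 0.04]
wrist_force: [1.0, -0.4, -0.6]
width: 0.843
```

Call:
play_rows(targets=[0.011,-0.006,0.05,0,0,0,0.011,-0.006,0.05,0,0,0,0.011,-0.006,0.05,0,0,0,0.011,-0.006,0.05,0,0,0,0.011,-0.006,0.05,0,0,0])

```text
time_s: 8.52
ee_pos: [495.6, 143.7, 201.6]
tool_rot: [-1.576, -0.02, 0.046]
wrist_force: [0.8, -0.1, -1.0]
width: 0.996
```

Run:
```python
from h import *
plan((515,215,200),goal(3.9,0))
```

```text
turn deg [ 0.28 -1.48 -0.95] units [ 0.0047 -0.0247 -0.0159] rows>= 0.25
turn deg [  1.49 178.51   0.44] units [0.0248 2.9752 0.0073] rows>= 24.93
pos [495.6 143.7 201.6] d [19.4 71.3 -1.6] shift units [0.028  0.0011 0.0881] rows>= 1.77
  after-turn shift units [0.0302 0.002  0.0873]
  after-turn shift units [-0.0302  0.002  -0.0873]
t 8.52 F [ 0.8 -0.1 -1. ] w 86.7 q [ 0.13 -0.01  1.82 -0.    1.35  0.09]
```

Call:
play_rows(targets=[0.014,0,0.042,0.004,-0.024,-0.015,0.014,0,0.03,0,0,0,0,0,0,0,0,0,0,0,0,0,0,0])

```text
time_s: 8.85
ee_pos: [513.2, 214.3, 196.5]
tool_rot: [-1.569, -0.058, 0.066]
wrist_force: [0.2, -0.2, -0.9]
width: 0.998
```

Run:
```python
from h import *
import pickle
plan((537,264,100),goal(3.9,0))
W=imaging.camera_params('wrist'); im=imaging.get_image('wrist'); cv2.imwrite('pics/w4.png',im); pickle.dump(W,open('w4.pkl','wb'))
print(proj(W,(537,264,57),True))
```

```text
turn deg [-0.09  0.61 -0.31] units [-0.0014  0.0102 -0.0052] rows>= 0.1
turn deg [-4.9000e-01 -1.7939e+02  1.4000e-01] units [-8.1000e-03 -2.9898e+00  2.3000e-03] rows>= 25.05
pos [513.2 214.3 196.5] d [ 23.8  49.7 -96.5] shift units [0.0352 0.1205 0.0594] rows>= 2.66
  after-turn shift units [0.0339 0.1206 0.06  ]
  after-turn shift units [-0.0339  0.1206 -0.06  ]
t 8.85 F [ 0.2 -0.2 -0.9] w 86.8 q [0.25 0.08 1.73 0.   1.33 0.17]
[347.59637888 144.58499197]
```

View pics/w4.png

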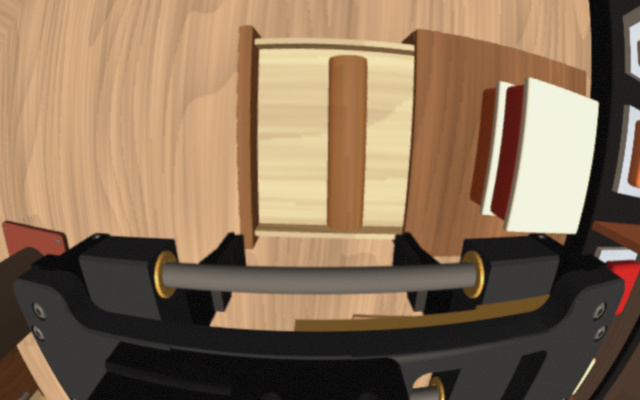

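Run:
```python
from h import *
import pickle
W=pickle.load(open('w4.pkl','rb'))
for a in [(349,56),(346,231),(329,143),(366,143),(330,80),(366.5,80),(328,200),(364,200)]: print(a,np.round(onz(W,a,40,True),1))
for a in [(240,30),(245,245)]: print('front',a,np.round(onz(W,a,56,True),1))
for a in [(415,32),(404,235)]: print('carc',a,np.round(onz(W,a,62,True),1))
```

```text
(349, 56) [532.4 354.6  40. ]
(346, 231) [546.3 168.5  40. ]
(329, 143) [519.4 262.6  40. ]
(366, 143) [557.5 266.   40. ]
(330, 80) [515.2 327.5  40. ]
(366.5, 80) [552.2 331.3  40. ]
(328, 200) [523.5 202.2  40. ]
(364, 200) [562.  205.2  40. ]
front (240, 30) [422.4 373.3  56. ]
front (245, 245) [437.6 149.1  56. ]
carc (415, 32) [593.6 384.3  62. ]
carc (404, 235) [605.8 176.4  62. ]
```

Call:
play_rows(targets=[0.014,0.01,0.03,0,0,0,0.012,0.03,0.022,0,0.005,-0.004,0.003,0.03,0,0,0,0,0,0,0,0,0,0])

```text
time_s: 9.23
ee_pos: [533.7, 253.7, 137.9]
tool_rot: [-1.57, -0.052, 0.054]
wrist_force: [-0.9, 0.5, 0.5]
width: 1.003
```

Run:
```python
from h import *
plan((537,264,24),goal(3.9,0))
```

```text
turn deg [-0.01 -0.06 -0.08] units [-0.0001 -0.001  -0.0013] rows>= 0.01
turn deg [ 1.2000e-01  1.7994e+02 -1.0000e-02] units [ 2.000e-03  2.999e+00 -2.000e-04] rows>= 25.13
pos [533.7 253.7 137.9] d [   3.3   10.3 -113.9] shift units [0.0052 0.1423 0.0126] rows>= 2.74
  after-turn shift units [0.005  0.1424 0.0126]
  after-turn shift units [-0.005   0.1424 -0.0126]
t 9.23 F [-0.9  0.5  0.5] w 87.3 q [0.31 0.21 1.7  0.   1.23 0.24]
```

Call:
play_rows(targets=[0.006,0.035,0.0115,0,0,0,0,0.04,0,0,0,0,0,0.03,0,0,0,0,0,0,0,0,0,0])

```text
time_s: 9.57
ee_pos: [539.3, 258.1, 54.1]
tool_rot: [-1.571, -0.048, 0.048]
wrist_force: [-1.7, -0.8, -0.9]
width: 1.0
```

Run:
```python
from h import *
plan((538,263,24),goal(3.9,0))
```

```text
turn deg [ 0.04 -0.4  -0.02] units [ 0.0007 -0.0067 -0.0004] rows>= 0.06
turn deg [4.000e-02 1.796e+02 7.000e-02] units [6.0000e-04 2.9933e+00 1.1000e-03] rows>= 25.08
pos [539.3 258.1  54.1] d [ -1.3   4.9 -30.1] shift units [-0.0012  0.0376  0.0063] rows>= 0.73
  after-turn shift units [-0.0012  0.0376  0.0063]
  after-turn shift units [ 0.0012  0.0376 -0.0063]
t 9.57 F [-1.7 -0.8 -0.9] w 87.0 q [ 0.31  0.33  1.73 -0.    1.08  0.25]
```

Call:
play_rows(targets=[-0.001,0.02,0.006,0,-0.006,0,0,0.015,0,0,0,0,0,0,0,0,0,0], claw=0.2)

```text
time_s: 9.82
ee_pos: [539.4, 259.4, 28.5]
tool_rot: [-1.572, -0.05, 0.05]
wrist_force: [-1.0, 1.3, 0.2]
width: 0.858
```

Run:
```python
from h import *
plan((538,263,24),goal(3.9,0))
```

```text
turn deg [ 0.08 -0.27 -0.02] units [ 0.0014 -0.0045 -0.0003] rows>= 0.04
turn deg [2.0000e-02 1.7973e+02 1.3000e-01] units [4.0000e-04 2.9955e+00 2.2000e-03] rows>= 25.1
pos [539.4 259.4  28.5] d [-1.4  3.6 -4.5] shift units [-0.0014  0.0056  0.0046] rows>= 0.14
  after-turn shift units [-0.0014  0.0056  0.0046]
  after-turn shift units [ 0.0014  0.0056 -0.0046]
t 9.82 F [-1.   1.3  0.2] w 74.6 q [ 0.32  0.37  1.73 -0.    1.04  0.25]
```

Call:
play_rows(targets=[-0.001,0.004,0.004,0,-0.004,0,0,0,0,0,0,0,0,0,0,0,0,0,0,0,0,0,0,0,0,0,0,0,0,0], claw=-1)

```text
time_s: 10.23
ee_pos: [542.0, 262.3, 31.4]
tool_rot: [-1.57, -0.057, 0.047]
wrist_force: [0.6, -0.7, 0.3]
width: 0.477
```

Run:
```python
from h import *
plan((538,263,24),goal(3.9,0))
```

```text
turn deg [-0.   -0.13  0.38] units [-0.     -0.0021  0.0063] rows>= 0.06
turn deg [ -0.59 179.87  -0.  ] units [-0.0099  2.9979 -0.    ] rows>= 25.12
pos [542.  262.3  31.4] d [-4.   0.7 -7.4] shift units [-0.005   0.0092  0.0012] rows>= 0.2
  after-turn shift units [-0.005   0.0093  0.0012]
  after-turn shift units [ 0.005   0.0093 -0.0012]
t 10.23 F [ 0.6 -0.7  0.3] w 41.5 q [ 0.32  0.37  1.73 -0.    1.04  0.26]
```

Call:
play_rows(targets=[-0.003,0.003,0,0,0,0.003,-0.002,0.006,0,0,0,0.003,0,0.002,0,0,0,0], claw=0.2)

```text
time_s: 10.48
ee_pos: [539.4, 262.6, 24.3]
tool_rot: [-1.569, -0.055, 0.049]
wrist_force: [-0.3, -0.2, -0.2]
width: 0.579
```

Run:
```python
from h import *
plan((538,263,24),goal(3.9,0))
```

```text
turn deg [-0.06 -0.12  0.22] units [-0.001  -0.0019  0.0036] rows>= 0.04
turn deg [-3.4000e-01  1.7988e+02 -9.0000e-02] units [-5.7000e-03  2.9981e+00 -1.5000e-03] rows>= 25.12
pos [539.4 262.6  24.3] d [-1.4  0.4 -0.3] shift units [-0.0017  0.0003  0.0006] rows>= 0.04
  after-turn shift units [-0.0017  0.0003  0.0006]
  after-turn shift units [ 0.0017  0.0003 -0.0006]
t 10.48 F [-0.3 -0.2 -0.2] w 50.4 q [0.32 0.38 1.74 0.   1.03 0.26]
```

Call:
play_rows(targets=[0,0.001,0,0,0,0,0,0,0,0,0,0,0,0,0,0,0,0,0,0,0,0,0,0], claw=-1)

```text
time_s: 10.82
ee_pos: [538.8, 262.5, 22.4]
tool_rot: [-1.57, -0.054, 0.05]
wrist_force: [-0.8, 0.1, 0.8]
width: 0.452
```

Run:
```python
from h import *
plan((538,263,24),goal(3.9,0))
```

```text
turn deg [-0.03 -0.09  0.14] units [-0.0005 -0.0015  0.0024] rows>= 0.02
turn deg [-2.2000e-01  1.7991e+02 -5.0000e-02] units [-3.7000e-03  2.9985e+00 -8.0000e-04] rows>= 25.13
pos [538.8 262.5  22.4] d [-0.8  0.5  1.6] shift units [-0.001  -0.002   0.0007] rows>= 0.05
  after-turn shift units [-0.001  -0.002   0.0007]
  after-turn shift units [ 0.001  -0.002  -0.0007]
t 10.82 F [-0.8  0.1  0.8] w 39.3 q [ 0.32  0.38  1.74 -0.    1.02  0.26]
```

Call:
play_rows(targets=[0,-0.01,0,0,0,0,0,-0.03,0,0,0,0,0,-0.04,0,0,0,0,0,-0.04,0,0,0,0,0,-0.04,0,0,0,0])

```text
time_s: 11.23
ee_pos: [529.9, 259.4, 143.8]
tool_rot: [-1.576, -0.035, 0.069]
wrist_force: [0.9, -0.7, -3.4]
width: 0.454
```

Run:
```python
from h import *
plan(bp(-3,110,-1),goal(-1.4,12))
im=imaging.get_image('wrist'); cv2.imwrite('pics/w5.png',im)
```

```text
turn deg [ -0.17   5.21 -13.2 ] units [-0.0028  0.0869 -0.22  ] rows>= 1.98
turn deg [ -20.1  -173.64    0.25] units [-0.335  -2.894   0.0042] rows>= 24.41
pos [529.9 259.4 143.8] d [ -18.  -513.5    2.1] shift units [-0.0649  0.0023 -0.639 ] rows>= 12.32
  after-turn shift units [-0.0061 -0.004  -0.6422]
  after-turn shift units [ 0.0061 -0.004   0.6422]
t 11.23 F [ 0.9 -0.7 -3.4] w 39.5 q [ 0.32  0.22  1.68 -0.    1.26  0.26]
```

View pics/w5.png

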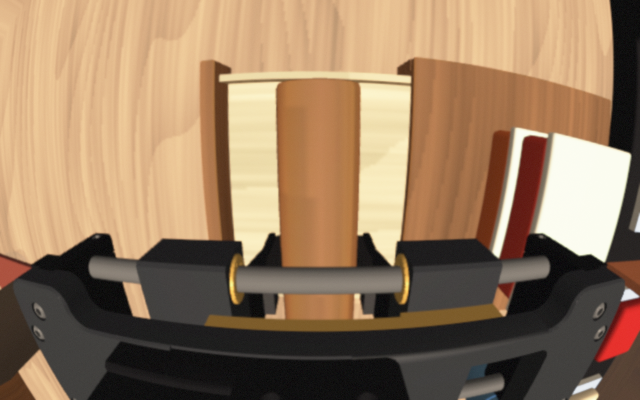

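Call:
play_rows(targets=[-0.005,-0.005,-0.02,0,0.02,-0.05,-0.005,-0.005,-0.035,0,0.03,-0.08,-0.005,0,-0.045,0,0.02,-0.07,0,0,-0.045,0,0,0,0,0,-0.045,0,0,0])

```text
time_s: 11.7
ee_pos: [526.0, 111.5, 164.4]
tool_rot: [-1.556, -0.169, -0.171]
wrist_force: [1.2, 0.4, -1.9]
width: 0.453
```

Call:
play_rows(targets=[0,0,-0.045,0,0,0,0,0,-0.045,0,0,0,0,0,-0.045,0,0,0,0,0,-0.045,0,0,0,0,0,-0.045,0,0,0])

```text
time_s: 12.12
ee_pos: [521.8, -75.0, 164.0]
tool_rot: [-1.555, -0.173, -0.169]
wrist_force: [-0.1, 0.1, -1.1]
width: 0.448
```

Run:
```python
from h import *
plan(bp(-3,110,-1),goal(-1.4,12))
```

```text
turn deg [-0.81  1.47  0.49] units [-0.0134  0.0245  0.0082] rows>= 0.24
turn deg [   0.77 -178.53    1.26] units [ 0.0128 -2.9754  0.0209] rows>= 24.93
pos [521.8 -75.  164. ] d [ -10. -179.  -18.] shift units [-0.0174  0.0173 -0.2239] rows>= 4.32
  after-turn shift units [-0.0115  0.0206 -0.224 ]
  after-turn shift units [0.0115 0.0206 0.224 ]
t 12.12 F [-0.1  0.1 -1.1] w 39.0 q [-0.35 -0.14  2.03  0.09  1.05 -0.39]
```

Call:
play_rows(targets=[-0.002,0,-0.045,-0.012,0.02,0.008,-0.002,0,-0.045,0,0,0,-0.002,0.005,-0.045,0,0,0,-0.002,0.005,-0.045,0,0,0,0,0,-0.03,0,0,0])

```text
time_s: 12.53
ee_pos: [511.4, -253.1, 155.9]
tool_rot: [-1.568, -0.148, -0.183]
wrist_force: [0.9, 0.2, -2.8]
width: 0.448
```

Call:
play_rows(targets=[0,0,0,0,0,0,0,0,0,0,0,0])

```text
time_s: 12.7
ee_pos: [510.0, -258.8, 155.9]
tool_rot: [-1.57, -0.142, -0.188]
wrist_force: [-0.4, -0.1, -1.9]
width: 0.45
```

Run:
```python
from h import *
plan(bp(-3,60,-1),goal(-1.4,12))
import pickle
W=imaging.camera_params('wrist');im=imaging.get_image('wrist'); cv2.imwrite('pics/w6.png',im); pickle.dump(W,open('w6.pkl','wb'))
```

```text
turn deg [ 0.2  -0.23  0.04] units [ 0.0033 -0.0038  0.0006] rows>= 0.04
turn deg [-6.0000e-02  1.7977e+02  3.1000e-01] units [-1.0000e-03  2.9961e+00  5.1000e-03] rows>= 25.11
pos [ 510.  -258.8  155.9] d [ 12.3   4.5 -58.8] shift units [-0.0005  0.0751  0.0062] rows>= 1.45
  after-turn shift units [-0.0004  0.0751  0.006 ]
  after-turn shift units [ 0.0004  0.0751 -0.006 ]
t 12.7 F [-0.4 -0.1 -1.9] w 39.1 q [-0.68  0.01  1.9   0.14  1.07 -0.71]
```

View pics/w6.png

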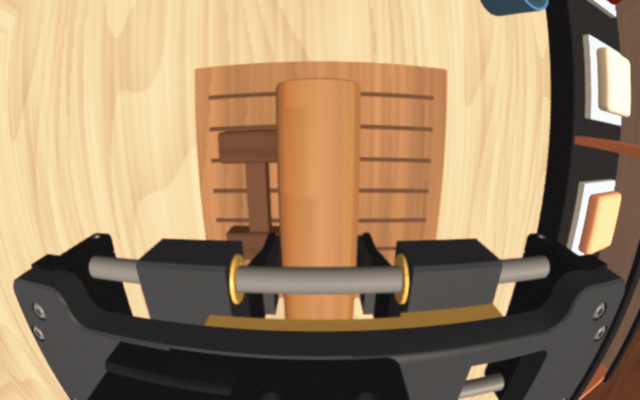

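Call:
play_rows(targets=[0.001,0.03,0.005,0,-0.003,0,0,0.04,0,0,0,0,0,0.025,0,0,0,0,0,0,0,0,0,0])

```text
time_s: 13.08
ee_pos: [529.7, -251.8, 83.3]
tool_rot: [-1.573, -0.153, -0.185]
wrist_force: [-1.1, 0.5, -2.2]
width: 0.453
```

Run:
```python
from h import *
plan(bp(-3,7,-1),goal(-1.4,12))
```

```text
turn deg [0.32 0.24 0.33] units [0.0054 0.004  0.0056] rows>= 0.07
turn deg [   0.52 -179.76   -0.5 ] units [ 0.0087 -2.996  -0.0084] rows>= 25.11
pos [ 529.7 -251.8   83.3] d [  3.6  -2.8 -38.1] shift units [-0.0057  0.0475 -0.0031] rows>= 0.92
  after-turn shift units [-0.0054  0.0475 -0.0033]
  after-turn shift units [0.0054 0.0475 0.0033]
t 13.08 F [-1.1  0.5 -2.2] w 39.4 q [-0.65  0.13  1.93  0.15  0.91 -0.71]
```

Call:
play_rows(targets=[-0.004,0.015,-0.003,0.004,0.003,0.004,0,0.015,0,0,0,0,0,0,0,0,0,0])

```text
time_s: 13.33
ee_pos: [532.3, -250.0, 59.4]
tool_rot: [-1.566, -0.15, -0.179]
wrist_force: [-0.7, -0.3, -2.2]
width: 0.453
```

Run:
```python
from h import *
plan(bp(-3,7,-1),goal(-1.4,12))
```

```text
turn deg [-0.07  0.33  0.04] units [-0.0012  0.0055  0.0006] rows>= 0.05
turn deg [ 6.0000e-02 -1.7967e+02  1.2000e-01] units [ 9.0000e-04 -2.9945e+00  1.9000e-03] rows>= 25.09
pos [ 532.3 -250.    59.4] d [  1.   -4.6 -14.1] shift units [-0.0024  0.0176 -0.0058] rows>= 0.36
  after-turn shift units [-0.0023  0.0176 -0.0058]
  after-turn shift units [0.0023 0.0176 0.0058]
t 13.33 F [-0.7 -0.3 -2.2] w 39.4 q [-0.65  0.17  1.93  0.16  0.88 -0.72]
```

Call:
play_rows(targets=[-0.001,0.012,-0.005,0,0.004,0,0,0,0,0,0,0])

```text
time_s: 13.5
ee_pos: [534.4, -253.2, 50.7]
tool_rot: [-1.566, -0.15, -0.182]
wrist_force: [-1.4, -0.2, -3.0]
width: 0.453
```

Run:
```python
from h import *
plan(bp(-3,7,-1),goal(-1.4,12))
```

```text
turn deg [-0.05  0.2   0.11] units [-0.0009  0.0033  0.0019] rows>= 0.03
turn deg [ 1.800e-01 -1.798e+02  9.000e-02] units [ 3.0000e-03 -2.9967e+00  1.4000e-03] rows>= 25.11
pos [ 534.4 -253.2   50.7] d [-1.1 -1.4 -5.5] shift units [-0.0028  0.0065 -0.0018] rows>= 0.14
  after-turn shift units [-0.0028  0.0065 -0.0018]
  after-turn shift units [0.0028 0.0065 0.0018]
t 13.5 F [-1.4 -0.2 -3. ] w 39.4 q [-0.65  0.2   1.92  0.16  0.86 -0.72]
```

Call:
play_rows(targets=[-0.001,0.005,-0.001,0,0.002,0,0,0,0,0,0,0])

```text
time_s: 13.67
ee_pos: [535.4, -254.4, 47.7]
tool_rot: [-1.567, -0.15, -0.185]
wrist_force: [0.2, -0.1, -2.4]
width: 0.453
```

Call:
play_rows(targets=[-0.001,0.003,0,0,0,0,0,0,0,0,0,0])

```text
time_s: 13.83
ee_pos: [535.6, -255.0, 46.0]
tool_rot: [-1.568, -0.15, -0.187]
wrist_force: [0.1, -0.4, -2.2]
width: 0.448
```

Run:
```python
from h import *
plan(bp(-3,7,-1),goal(-1.4,12))
```

```text
turn deg [0.06 0.08 0.29] units [0.001  0.0014 0.0048] rows>= 0.04
turn deg [ 4.5000e-01 -1.7992e+02 -9.0000e-02] units [ 7.6000e-03 -2.9986e+00 -1.6000e-03] rows>= 25.13
pos [ 535.6 -255.    46. ] d [-2.3  0.4 -0.8] shift units [-0.0031  0.0003  0.0005] rows>= 0.06
  after-turn shift units [-0.0031  0.0003  0.0005]
  after-turn shift units [ 0.0031  0.0003 -0.0005]
t 13.83 F [ 0.1 -0.4 -2.2] w 38.9 q [-0.65  0.2   1.92  0.17  0.85 -0.73]
```

Call:
play_rows(targets=[-0.003,0.003,0,0,0,0.003,0,0,0,0,0,0])

```text
time_s: 14.0
ee_pos: [534.7, -255.9, 44.3]
tool_rot: [-1.57, -0.149, -0.186]
wrist_force: [1.0, 0.1, -2.6]
width: 0.452
```

Run:
```python
from h import *
plan(bp(-3,7,-1),goal(-1.4,12))
```

```text
turn deg [0.15 0.07 0.23] units [0.0025 0.0012 0.0039] rows>= 0.04
turn deg [   0.36 -179.93   -0.23] units [ 0.0061 -2.9988 -0.0039] rows>= 25.13
pos [ 534.7 -255.9   44.3] d [-1.4  1.3  0.9] shift units [-0.0015 -0.0015  0.0015] rows>= 0.05
  after-turn shift units [-0.0015 -0.0015  0.0016]
  after-turn shift units [ 0.0015 -0.0015 -0.0016]
t 14.0 F [ 1.   0.1 -2.6] w 39.3 q [-0.65  0.21  1.92  0.16  0.84 -0.73]
```

Call:
play_rows(targets=[-0.001,0.0025,0.001,0,0,0.003,0,0,0,0,0,0])

```text
time_s: 14.17
ee_pos: [535.2, -256.3, 44.6]
tool_rot: [-1.572, -0.148, -0.185]
wrist_force: [0.0, -0.5, -2.0]
width: 0.445
```

Run:
```python
from h import *
plan(bp(-3,7,-1),goal(-1.4,12))
```

```text
turn deg [0.26 0.1  0.15] units [0.0044 0.0016 0.0025] rows>= 0.04
turn deg [   0.24 -179.9    -0.42] units [ 0.004  -2.9984 -0.0069] rows>= 25.13
pos [ 535.2 -256.3   44.6] d [-1.9  1.7  0.6] shift units [-0.0022 -0.0013  0.0021] rows>= 0.06
  after-turn shift units [-0.0022 -0.0013  0.0021]
  after-turn shift units [ 0.0022 -0.0013 -0.0021]
t 14.17 F [ 0.  -0.5 -2. ] w 38.7 q [-0.65  0.21  1.92  0.16  0.84 -0.72]
```

Call:
play_rows(targets=[-0.004,0.001,0.001,0,0,0,-0.002,0.001,0,0,0,0])

```text
time_s: 14.33
ee_pos: [532.0, -255.9, 43.4]
tool_rot: [-1.573, -0.151, -0.187]
wrist_force: [1.1, 2.3, 4.1]
width: 0.452
```

Run:
```python
from h import *
plan(bp(-5,6,-1),goal(-1.4,12))
im=imaging.get_image('side'); cv2.imwrite('pics/s3.png',cv2.resize(im[180:380,200:420],None,fx=3,fy=3,interpolation=cv2.INTER_CUBIC))
```

```text
turn deg [0.33 0.09 0.32] units [0.0055 0.0016 0.0053] rows>= 0.07
turn deg [   0.5  -179.9    -0.52] units [ 0.0084 -2.9984 -0.0086] rows>= 25.13
pos [ 532.  -255.9   43.4] d [-0.5  1.4  0.4] shift units [-0.0005 -0.0007  0.0017] rows>= 0.04
  after-turn shift units [-0.0005 -0.0007  0.0017]
  after-turn shift units [ 0.0005 -0.0007 -0.0017]
t 14.33 F [1.1 2.3 4.1] w 39.3 q [-0.65  0.2   1.93  0.16  0.84 -0.73]
```

View pics/s3.png

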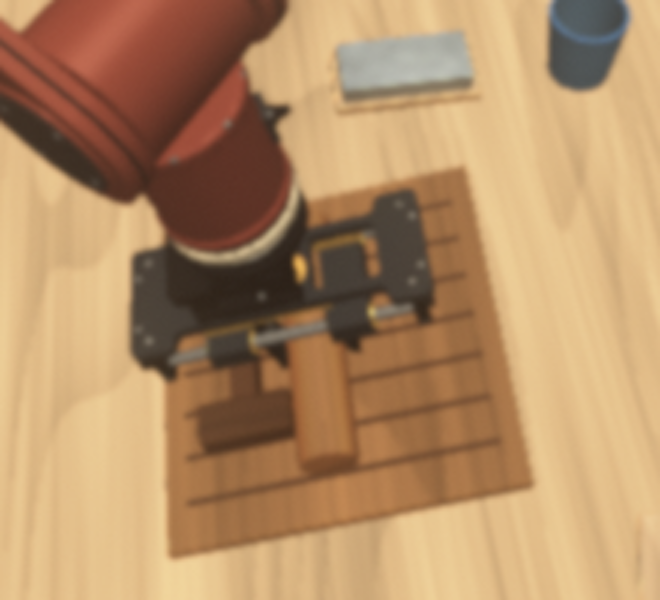

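Call:
play_rows(targets=[0,0,0,0,0,0,0.001,-0.001,0.001,0,0,0,0,0,0,0,0,0], claw=0.12)

```text
time_s: 14.63
ee_pos: [532.0, -255.1, 43.9]
tool_rot: [-1.573, -0.15, -0.187]
wrist_force: [0.3, -0.9, -0.4]
width: 0.542
```

Run:
```python
from h import *
plan(bp(-5,6,-1),goal(-1.4,12))
```

```text
turn deg [0.34 0.1  0.28] units [0.0057 0.0017 0.0046] rows>= 0.06
turn deg [   0.43 -179.9    -0.53] units [ 0.0072 -2.9983 -0.0089] rows>= 25.13
pos [ 532.  -255.1   43.9] d [-0.5  0.5 -0.1] shift units [-0.0007 -0.      0.0006] rows>= 0.02
  after-turn shift units [-0.0007  0.      0.0006]
  after-turn shift units [ 0.0007  0.     -0.0006]
t 14.63 F [ 0.3 -0.9 -0.4] w 47.1 q [-0.65  0.2   1.93  0.16  0.84 -0.73]
```

Call:
play_rows(targets=[-0.001,-0.008,0,0,0,0,0,-0.015,0,0,0,0,0,-0.02,0,0,0,0,0,-0.04,0,0,0,0,0,-0.04,0,0,0,0])

```text
time_s: 15.05
ee_pos: [504.3, -250.2, 136.0]
tool_rot: [-1.564, -0.138, -0.175]
wrist_force: [0.4, -0.4, 0.8]
width: 0.562
```

Call:
play_rows(targets=[0,-0.03,0,0,0,0,0,0,0,0,0,0])

```text
time_s: 15.22
ee_pos: [500.9, -252.5, 169.3]
tool_rot: [-1.571, -0.145, -0.181]
wrist_force: [-0.1, -1.3, 0.8]
width: 0.563
```

Run:
```python
from h import *
plan((380,240,200),goal(2.5,0))
import pickle
W=imaging.camera_params('wrist');im=imaging.get_image('wrist'); cv2.imwrite('pics/w7.png',im); pickle.dump(W,open('w7.pkl','wb'))
im=imaging.get_image('side'); cv2.imwrite('pics/s7.png',im)
```

```text
turn deg [ 0.61 -3.82 11.89] units [ 0.0101 -0.0637  0.1982] rows>= 1.75
turn deg [-18.26 175.24   0.93] units [-0.3043  2.9206  0.0155] rows>= 24.61
pos [ 500.9 -252.5  169.3] d [-120.9  492.5   30.7] shift units [-0.1537 -0.0739  0.6117] rows>= 12.18
  after-turn shift units [-0.1241 -0.0384  0.6216]
  after-turn shift units [ 0.1241 -0.0384 -0.6216]
t 15.22 F [-0.1 -1.3  0.8] w 49.0 q [-0.68 -0.03  1.92  0.14  1.1  -0.71]
```

View pics/w7.png

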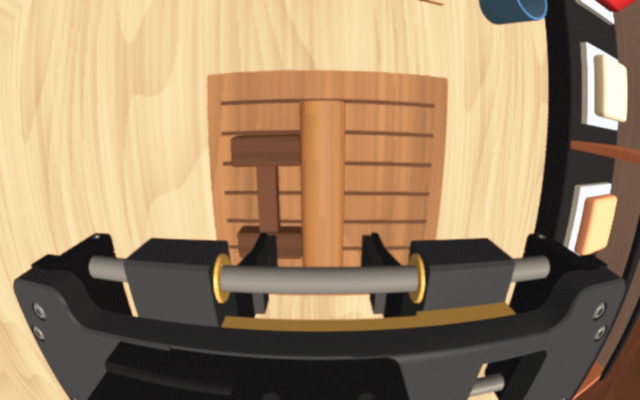

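View pics/s7.png

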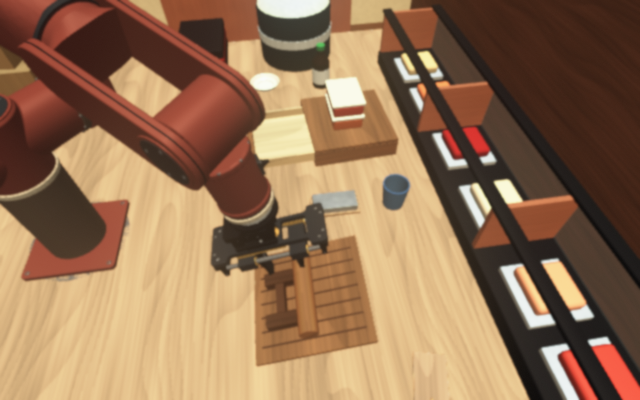

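Pin rests against the chock (pin edge at px 302, blocks' uphill edge at 302). Close the fingers and travel to in front of the drawer.

Call:
play_rows(targets=[0,-0.01,0.01,0.005,0,0.1,0,-0.005,0.02,0.005,0,0.098,-0.012,0,0.045,0,0,0,-0.012,0,0.048,0,0,0,-0.012,0,0.048,0,0,0], claw=-1)

```text
time_s: 15.73
ee_pos: [465.6, -113.2, 166.0]
tool_rot: [-1.553, 0.054, 0.001]
wrist_force: [0.3, 0.6, 0.8]
width: 0.267
```

Call:
play_rows(targets=[-0.012,0,0.048,0,0,0,-0.012,0,0.048,0,0,0,-0.012,0,0.048,0,0,0,-0.012,0,0.048,0,0,0,-0.012,0,0.048,0,0,0])

```text
time_s: 16.15
ee_pos: [415.5, 88.9, 162.4]
tool_rot: [-1.55, 0.07, 0.011]
wrist_force: [1.2, 0.1, 0.0]
width: 0.01
```

Run:
```python
from h import *
plan((370,255,180),goal(93,0))
```

```text
turn deg [ -3.34 -95.12  -1.34] units [-0.0557 -1.5853 -0.0223] rows>= 13.29
turn deg [ 1.31 84.83 -3.26] units [ 0.0218  1.4139 -0.0544] rows>= 11.86
pos [415.5  88.9 162.4] d [-45.5 166.1  17.6] shift units [-0.0656 -0.0145  0.2057] rows>= 4.15
  after-turn shift units [ 0.2103 -0.022   0.046 ]
  after-turn shift units [-0.2103 -0.022  -0.046 ]
t 16.15 F [1.2 0.1 0. ] w 0.9 q [ 0.01 -0.18  2.05  0.02  1.32  0.04]
```

Call:
play_rows(targets=[-0.016,-0.004,0.046,0,0,0,-0.016,-0.004,0.046,0,0,0,-0.016,-0.004,0.046,0,0,0,-0.016,-0.004,0.046,0,0,0,0,0,0,-0.02,-0.11,-0.015])

```text
time_s: 16.57
ee_pos: [360.1, 248.2, 174.5]
tool_rot: [-1.567, -0.024, 0.1]
wrist_force: [-0.3, 0.5, -0.3]
width: 0.008
```

Call:
play_rows(targets=[0,0,0,0,-0.118,0,0,0,0,0,-0.118,0,0,0,0,0,-0.118,0,0,0,0,0,-0.118,0,0,0,0,0,-0.118,0])

```text
time_s: 16.98
ee_pos: [352.4, 250.9, 166.8]
tool_rot: [-1.483, -0.507, 0.601]
wrist_force: [-0.6, -1.5, 0.0]
width: 0.007
```

Call:
play_rows(targets=[0,0,0,0,-0.118,0,0,0,0,0,-0.118,0,0,0,0,0,-0.118,0,0,0,0,0,-0.118,0,0,0,0,0,-0.118,0])

```text
time_s: 17.4
ee_pos: [346.7, 248.9, 158.4]
tool_rot: [-1.275, -0.971, 1.082]
wrist_force: [0.5, 0.2, 0.0]
width: 0.008
```

Run:
```python
from h import *
plan((380,255,60),goal(93,0))
```

```text
turn deg [ -4.2  -16.57  -1.15] units [-0.0699 -0.2762 -0.0192] rows>= 2.39
turn deg [  1.66 163.31  -6.02] units [ 0.0276  2.7218 -0.1004] rows>= 22.83
pos [346.7 248.9 158.4] d [ 33.3   6.1 -98.4] shift units [ 0.0209  0.1195 -0.047 ] rows>= 2.5
  after-turn shift units [ 0.0054  0.123  -0.0419]
  after-turn shift units [-0.0054  0.123   0.0419]
t 17.4 F [0.5 0.2 0. ] w 0.7 q [ 0.42 -0.15  2.03  0.02  1.33 -0.92]
```

Call:
play_rows(targets=[0,0,0,-0.025,-0.095,-0.006,0,0,0,-0.025,-0.095,-0.006,0,0.01,0,-0.02,-0.086,-0.006,0,0.03,-0.01,0,0,0,0,0,0,0,0,0])

```text
time_s: 17.82
ee_pos: [350.1, 247.4, 118.6]
tool_rot: [-1.171, -1.255, 1.273]
wrist_force: [-1.3, -0.3, -1.6]
width: 0.006
```

Run:
```python
from h import *
import pickle
plan((385,255,20),goal(93,0))
W=imaging.camera_params('wrist');im=imaging.get_image('wrist'); cv2.imwrite('pics/w8.png',im); pickle.dump(W,open('w8.pkl','wb'))
P=imaging.camera_params('top');im=imaging.get_image('top'); cv2.imwrite('pics/t8.png',im)
```

```text
turn deg [-0.49  1.31 -0.32] units [-0.0081  0.0218 -0.0053] rows>= 0.2
turn deg [  -0.5  -178.69    0.76] units [-0.0083 -2.9781  0.0127] rows>= 24.96
pos [350.1 247.4 118.6] d [ 34.9   7.6 -98.6] shift units [ 0.0069  0.1228 -0.0453] rows>= 2.51
  after-turn shift units [ 0.0072  0.1232 -0.0441]
  after-turn shift units [-0.0072  0.1232  0.0441]
t 17.82 F [-1.3 -0.3 -1.6] w 0.5 q [ 0.43 -0.15  2.11 -0.    1.19 -1.21]
```

View pics/w8.png

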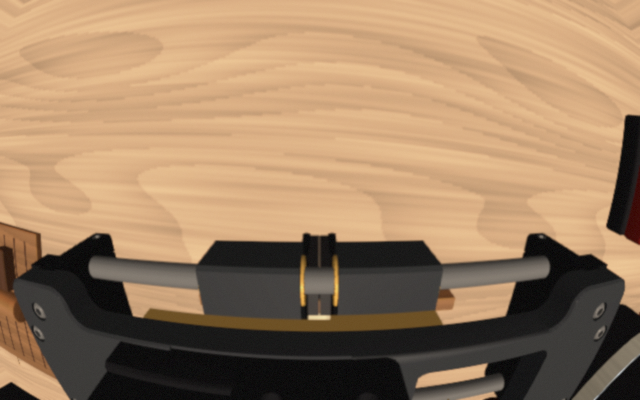

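View pics/t8.png

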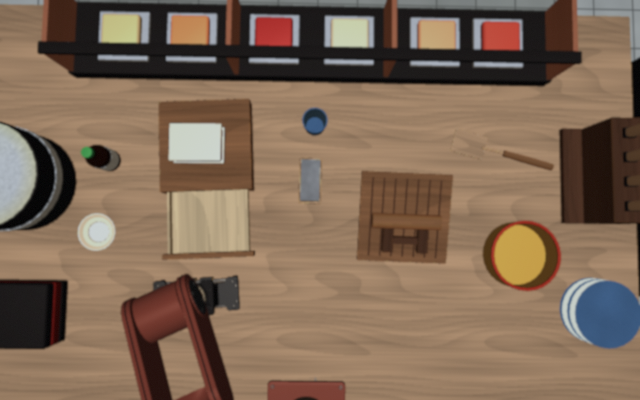

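Call:
play_rows(targets=[0.004,0.04,-0.01,-0.008,0.02,-0.005,0.004,0.04,-0.01,0,0,0,0,0.03,0,0,0,0,0,0,0,0,0,0])

```text
time_s: 18.25
ee_pos: [371.3, 258.2, 36.7]
tool_rot: [-1.189, -1.256, 1.237]
wrist_force: [-1.9, 0.7, -1.5]
width: 0.006
```

Run:
```python
from h import *
plan((410,256,22),goal(93,0))
```

```text
turn deg [ 0.61 -0.13  0.27] units [ 0.0102 -0.0021  0.0045] rows>= 0.1
turn deg [ -0.43 179.87   0.96] units [-0.0071  2.9978  0.016 ] rows>= 25.12
pos [371.3 258.2  36.7] d [ 38.7  -2.2 -14.7] shift units [-0.0052  0.0188 -0.0479] rows>= 0.99
  after-turn shift units [-0.0052  0.0183 -0.0481]
  after-turn shift units [0.0052 0.0183 0.0481]
t 18.25 F [-1.9  0.7 -1.5] w 0.5 q [ 0.43  0.03  2.12  0.    0.98 -1.19]
```

Call:
play_rows(targets=[-0.004,0.012,-0.015,0.008,0,0,0,0.003,-0.02,0,0,0,0,0,-0.015,0,0,0,0,0,0,0,0,0])

```text
time_s: 18.58
ee_pos: [412.9, 257.8, 28.3]
tool_rot: [-1.182, -1.248, 1.243]
wrist_force: [0.9, 0.0, 0.4]
width: 0.005
```

Run:
```python
from h import *
plan((440,258,22),goal(93,0))
```

```text
turn deg [-0.01 -0.14  0.25] units [-0.0002 -0.0023  0.0041] rows>= 0.04
turn deg [-3.9000e-01  1.7986e+02 -2.0000e-02] units [-6.5000e-03  2.9977e+00 -3.0000e-04] rows>= 25.12
pos [412.9 257.8  28.3] d [27.1  0.2 -6.3] shift units [-0.0014  0.0079 -0.0339] rows>= 0.67
  after-turn shift units [-0.0015  0.0079 -0.0339]
  after-turn shift units [0.0015 0.0079 0.0339]
t 18.58 F [0.9 0.  0.4] w 0.4 q [ 0.39  0.13  2.03  0.    0.98 -1.23]
```

Call:
play_rows(targets=[0,0.002,-0.015,0,0,0,0,0.002,-0.015,0,0,0,0,0,-0.015,0,0,0,0,0,-0.015,0,0,0,0,0,-0.015,0,0,0])

```text
time_s: 19.0
ee_pos: [469.0, 261.2, 30.4]
tool_rot: [-1.176, -1.24, 1.248]
wrist_force: [-1.2, -0.2, -2.2]
width: 0.005
```

Run:
```python
from h import *
plan((576,264,24),goal(93,0))
```

```text
turn deg [-0.52 -0.16  0.18] units [-0.0087 -0.0026  0.003 ] rows>= 0.08
turn deg [ -0.28 179.84  -0.82] units [-0.0047  2.9973 -0.0136] rows>= 25.12
pos [469.  261.2  30.4] d [107.    2.8  -6.4] shift units [-0.0031  0.0068 -0.1339] rows>= 2.57
  after-turn shift units [-0.0035  0.008  -0.1338]
  after-turn shift units [0.0035 0.008  0.1338]
t 19.0 F [-1.2 -0.2 -2.2] w 0.4 q [ 0.36  0.24  1.89  0.01  1.01 -1.27]
```

Call:
play_rows(targets=[-0.001,0.003,-0.015,-0.008,0,0,0,0.002,-0.015,0,0,0,0,0.002,-0.015,0,0,0,0,0.002,-0.015,0,0,0])

```text
time_s: 19.33
ee_pos: [517.7, 263.8, 27.9]
tool_rot: [-1.182, -1.247, 1.244]
wrist_force: [-1.3, -1.5, 0.9]
width: 0.007
```

Run:
```python
from h import *
plan((576,264,24),goal(93,0))
im=imaging.get_image('top'); cv2.imwrite('pics/t9.png',im)
cv2.imwrite('pics/t9.png',cv2.resize(im[90:340,130:480],None,fx=2.2,fy=2.2,interpolation=cv2.INTER_CUBIC))
```

```text
turn deg [-0.03 -0.14  0.19] units [-0.0005 -0.0023  0.0032] rows>= 0.03
turn deg [-3.0000e-01  1.7986e+02 -5.0000e-02] units [-5.0000e-03  2.9977e+00 -9.0000e-04] rows>= 25.12
pos [517.7 263.8  27.9] d [58.3  0.2 -3.9] shift units [-0.0034  0.0049 -0.0728] rows>= 1.4
  after-turn shift units [-0.0035  0.0049 -0.0728]
  after-turn shift units [0.0035 0.0049 0.0728]
t 19.33 F [-1.3 -1.5  0.9] w 0.6 q [ 0.33  0.33  1.78  0.    1.02 -1.29]
```

View pics/t9.png

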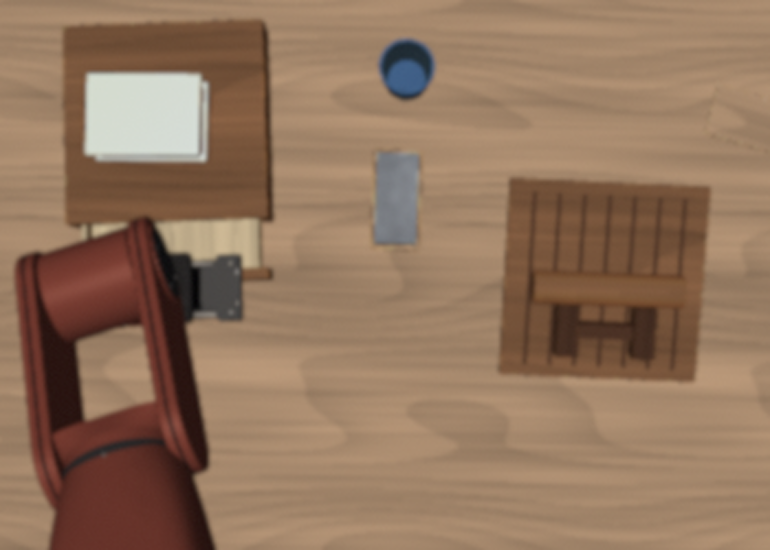

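Call:
play_rows(targets=[0,0.002,-0.015,0,0,0,0,0.002,-0.015,0,0,0,0,0.001,-0.012,0,0,0])

```text
time_s: 19.63
ee_pos: [553.0, 266.0, 26.9]
tool_rot: [-1.183, -1.248, 1.243]
wrist_force: [-3.2, -0.7, 0.0]
width: 0.002
```

Call:
play_rows(targets=[0,0.001,-0.012,0,0,0,0,0.001,-0.012,0,0,0])

```text
time_s: 19.8
ee_pos: [572.2, 267.1, 26.6]
tool_rot: [-1.183, -1.247, 1.243]
wrist_force: [-2.6, -0.3, 1.8]
width: 0.001
```

Run:
```python
from h import *
plan((576,264,24),goal(93,0))
```

```text
turn deg [ 0.01 -0.15  0.19] units [ 0.0002 -0.0025  0.0031] rows>= 0.03
turn deg [-2.9000e-01  1.7985e+02  2.0000e-02] units [-4.9000e-03  2.9975e+00  4.0000e-04] rows>= 25.12
pos [572.2 267.1  26.6] d [ 3.8 -3.1 -2.6] shift units [-0.0041  0.0032 -0.0045] rows>= 0.13
  after-turn shift units [-0.0041  0.0032 -0.0045]
  after-turn shift units [0.0041 0.0032 0.0045]
t 19.8 F [-2.6 -0.3  1.8] w 0.1 q [ 0.31  0.44  1.65  0.    1.06 -1.31]
```

Call:
play_rows(targets=[0,0,-0.012,0,0,0])

```text
time_s: 19.88
ee_pos: [576.0, 267.3, 26.4]
tool_rot: [-1.174, -1.236, 1.251]
wrist_force: [-48.1, -4.9, 36.1]
width: 0.003
```

Call:
play_rows(targets=[0,0,-0.012,0,0,0])

```text
time_s: 19.97
ee_pos: [575.5, 267.2, 26.5]
tool_rot: [-1.159, -1.217, 1.265]
wrist_force: [-50.5, -6.9, 41.6]
width: 0.006
```

Call:
play_rows(targets=[0,0,-0.012,0,0,0])

```text
time_s: 20.05
ee_pos: [574.9, 267.1, 26.7]
tool_rot: [-1.144, -1.199, 1.279]
wrist_force: [-38.5, -6.6, 31.3]
width: 0.005
```

Hard stop at x≈576, matching the expected home position. Back off and inspect.

Call:
play_rows(targets=[0,0,0.008,0,0,0,0,0,0.03,0,0,0,0,0,0.045,0,0,0,0,0,0.045,0,0,0,0,0,0.03,0,0,0])

```text
time_s: 20.47
ee_pos: [447.2, 261.2, 38.6]
tool_rot: [-1.145, -1.198, 1.277]
wrist_force: [-0.4, 0.9, -0.1]
width: 0.007
```

Call:
play_rows(targets=[0,-0.03,0.02,0,0,0,0,-0.04,0,0,0,0,0,-0.04,0,0,0,0,0,-0.03,0,0,0,0,0,0,0,0,0,0])

```text
time_s: 20.88
ee_pos: [427.9, 260.6, 155.7]
tool_rot: [-1.141, -1.195, 1.284]
wrist_force: [0.8, 0.6, 0.6]
width: 0.007
```

Run:
```python
from h import *
plan((380,264,160),goal(93,0))
im=imaging.get_image('top'); cv2.imwrite('pics/t10f.png',im)
cv2.imwrite('pics/t10.png',cv2.resize(im[90:340,130:480],None,fx=2.2,fy=2.2,interpolation=cv2.INTER_CUBIC))
im=imaging.get_image('side'); cv2.imwrite('pics/s10f.png',im); cv2.imwrite('pics/s10.png',cv2.resize(im[70:370,230:410],None,fx=2,fy=2,interpolation=cv2.INTER_CUBIC))
```

```text
turn deg [-3.77  0.   -0.34] units [-0.0628  0.     -0.0056] rows>= 0.53
turn deg [  -0.53 -179.9     5.92] units [-0.0088 -2.9983  0.0986] rows>= 25.14
pos [427.9 260.6 155.7] d [-47.9   3.4   4.3] shift units [ 0.0073 -0.0015  0.0598] rows>= 1.16
  after-turn shift units [ 0.0074 -0.0054  0.0596]
  after-turn shift units [-0.0074 -0.0054 -0.0596]
t 20.88 F [0.8 0.6 0.6] w 0.6 q [ 0.38  0.03  1.86  0.02  1.31 -1.25]
```

View pics/t10.png

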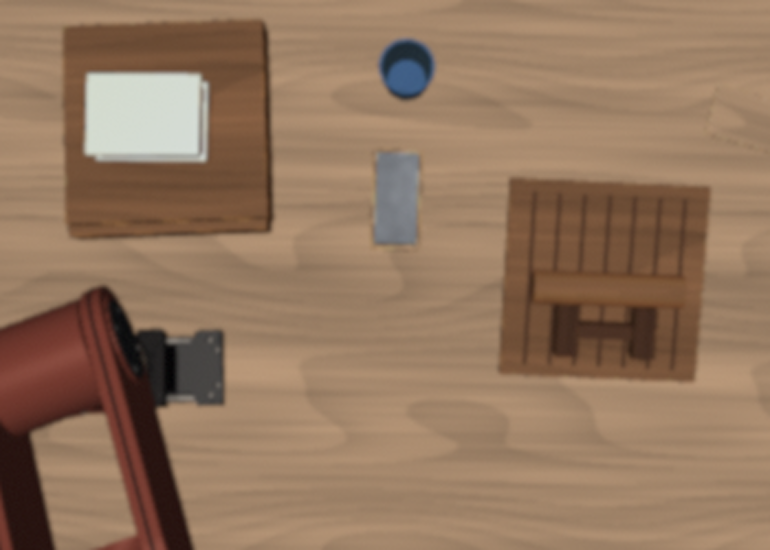

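View pics/s10.png

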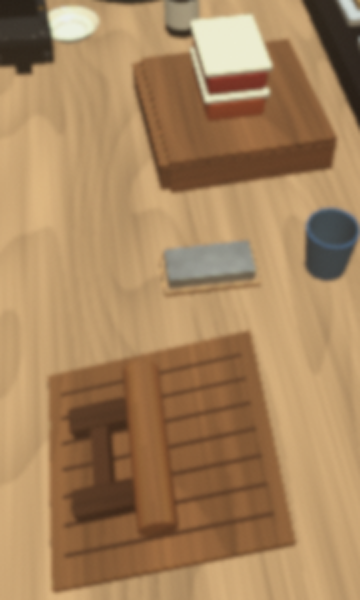

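Run:
```python
from h import *
a=cv2.imread('pics/t10f.png'); b=cv2.imread('pics/top0.png')
cv2.imwrite('pics/t10z.png',cv2.resize(a[175:205,155:260],None,fx=7,fy=7,interpolation=cv2.INTER_CUBIC))
P=imaging.camera_params('top')
# expected rows for the front top edge (z=56) at home, carcass front from first measurement
cx=np.array([598.7,266.3])
for y in (360,180):
  xc=593.4+(385.7-y)*10.6/238.8
  for o in (0,3,6,10,14): print(y,'open',o,np.round(proj(P,(xc-14-o,y-.0*o,56)),2),'edge carc',np.round(proj(P,(xc,y,62)),2))
# bystander changes
d=cv2.absdiff(a,b)
for n,(x0,y0,x1,y1) in dict(boxes=(165,118,228,168),whet=(296,153,326,206),cup=(298,104,332,138)).items(): print(n,d[y0:y1,x0:x1].max(), round(d[y0:y1,x0:x1].mean(),2))
```

```text
360 open 0 [170.64 197.31] edge carc [170.18 191.78]
360 open 3 [170.59 198.46] edge carc [170.18 191.78]
360 open 6 [170.55 199.61] edge carc [170.18 191.78]
360 open 10 [170.5  201.14] edge carc [170.18 191.78]
360 open 14 [170.45 202.67] edge carc [170.18 191.78]
180 open 0 [239.81 195.27] edge carc [239.62 189.74]
180 open 3 [239.78 196.41] edge carc [239.62 189.74]
180 open 6 [239.75 197.56] edge carc [239.62 189.74]
180 open 10 [239.71 199.08] edge carc [239.62 189.74]
180 open 14 [239.68 200.61] edge carc [239.62 189.74]
boxes 16 11.02
whet 13 8.63
cup 12 7.22
```

View pics/t10z.png

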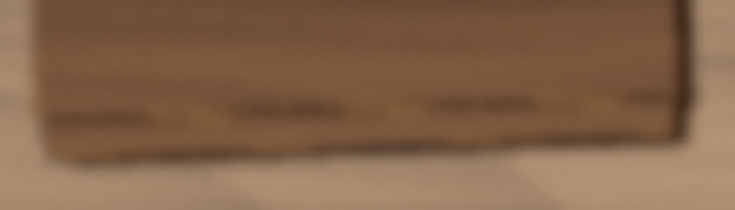

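Drawer front edge is at row 197.1 (column 170) and about 195 (column 240). For home I predicted 197.3 and 195.3, so it is seated. The bystanders have not shifted. Settle briefly, then hand in.

Call:
play_rows(targets=[0,0,0,0,0,0,0,0,0,0,0,0,0,0,0,0,0,0,0,0,0,0,0,0,0,0,0,0,0,0])

```text
time_s: 21.4
ee_pos: [422.6, 258.3, 146.0]
tool_rot: [-1.135, -1.182, 1.293]
wrist_force: [0.6, 0.0, -1.0]
width: 0.002
```

Run:
```python
from rig import status, finish_job
s=status.observe(); print(s['time_s'],s['wrist_force'],s['qd'])
print(finish_job())
```

```text
21.4 [ 0.60185763  0.0259038  -0.98837997] [-9.70595825e-04  1.62757724e-02  9.90286722e-03 -1.38937714e-03
 -2.08357068e-03  9.15895059e-05]
the job is handed in; nothing more can be done
None
```

I set the chock crosswise on the lower board, laid the pin against its uphill side, pushed the drawer home with closed fingers, and handed the job in at 21.4 s. No verdict was reported.

What the last checks showed:
- **Pin and chock:** in the last top and side views the pin lies crosswise against both end blocks. I judged that contact by eye; I had no force reading for it.
- **Drawer:** it stopped hard at the expected home position. Its front edge in the top view is within about 0.5 px (roughly 1 mm) of the position predicted for home.
- **Bystanders:** the whetstone, tea cup and food boxes show no shift between the first and last top views.
- **Robot:** it was clear of everything and nearly still when I handed in, though the hand sinks slowly while holding (about 10 mm over the last half second).

- **Push force:** the wrist force rose to about 50 N sideways (about 66 N in all) against the drawer's end stop. That is under the 120 N wrist limit. It went through the fingers, not the gripper's body, so the 40 N body limit should not apply.
- **Calibration:** the top and wrist cameras disagreed by 2–4 mm on the chock and board positions. I went mostly by the wrist view.

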